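# Fetch a cured sample tin out of the drying oven

### The arm

A 7-joint arm with a two-finger parallel gripper is mounted at the origin on a cart in front of the work surface, level with it; the furniture and walls round the work are solid. World frame = base frame: x ahead of the robot, y to its left, z up, the work surface at z = 0. Lengths are in m, angles in rad, forces in N, time in s.
With the tool pointing down it reaches from about 0.35 to 0.9 m from the base axis. Payload 7.2 kg.
Tool frame: the origin (TCP) lies midway between the tips of the shut fingers; the grasp point (between the pads) lies bot.hold_point_z behind it (bot.hold_point_z is the distance from the TCP to the grasp point, in m); z points along the fingers, y is the line along which they close (so a half turn about z gives the same grasp; the last joint's range is limited). The gripper opens to 88 mm and grips with 3 to 60 N. Pads are 20 mm wide; open, the fingers measure 115 mm over their backs; the gripper's body (75 mm by 178 mm) begins 61 mm behind the grasp point.
Start: joints at [-1.362, 0.411, -0.013, 1.596, 0.006, 1.134, -0.082], TCP at [0.171, 0.601, 0.223] pointing down, gripper open.
Joint ranges: [-2.95, 2.95], [-0.29, 1.99], [-1.47, 1.44], [0.14, 2.54], [-1.03, 4.17], [0.13, 1.85], [-2.86, 2.86]. Speed limits (rad/s): [2.39, 2.39, 3.01, 3.01, 3.14, 3.14, 3.14].

### API

Orientations are given as [roll, pitch, yaw] about the fixed x, y, z axes, in that order (R = Rz(yaw) Ry(pitch) Rx(roll)).
In Python, from workcell import monitor, camera, job, recognise, mark_of, bot gives the robot as it stands. The module is installed in compiled form; this text tells all that it offers.
- The arm moves only by the shell command python3 -m pendant 'ROWS' [OPENING] [FORCE]. ROWS is a JSON object of lists of equal length, an entry for each row: "offset": the shift along the tool's x, y, z scaled (see below), a list of three; "angular": the turn, a rotation vector about the tool's x, y, z scaled (see below), a list of three. In form: {"offset": [[tx, ty, tz], ...], "angular": [[wx, wy, wz], ...]}. A call has 1 to 12 rows; each row is the pose to reach, as a shift and turn from the pose commanded when the call began, along the tool's axes at that moment; what a row does not reach only later rows make up. The controller multiplies each number of a shift by 50 cm and each number of a turn by 45 degrees. A row lasts 1/10 s, in which the tool goes at most 50 mm and 8.59 degrees, less where a joint would pass 70% of its speed; a pose out of reach is approached as far as the arm can. A call with a number of a shift or a turn outside -1 to 1 is refused whole. A call with a gripper value outside its range is refused whole. OPENING is the closure, from -1 (fully open) to 1 (shut), set as the call begins (- or left out, the last holds). The fingers move at their own pace and stop on an object; FORCE is the grip in N (left out, the last holds). Time passes only in rows, so rows that repeat a pose let the fingers close. It gives the time, the measured TCP pose, the force, the opening and the grip force at its end, in the units of the state.
- monitor.get_state(): the state, without advancing time (a new reading comes with each control period).
- camera(name): name is "scene" or "top" or "wrist"; returns a dict with "image" (384x512x3 uint8, red, green, blue), "fx", "fy", "cx", "cy" (pixels), "R" (3x3) and "t" (3): a world point X has camera coordinates R X + t. Camera axes: x right, y down, z forward; pixel columns grow to the right and rows downward; lengths in m; the calibration is good to about 2 mm. The wrist camera is an equidistant fisheye: a pixel r from the principal point sees the ray r / f radians off the axis. A picture is of the moment at which its call begins. There is no depth.
- job.sign_off(): hands the job in; it is judged then, once.
Trained networks look in a picture, given as the dict that the camera call returned (one of the last four; its "shot" number tells which), for a name from the list of things; names that differ only in an ending like _2 or _b are one class to them, and where a whole thing is asked for, a point or a joint stands for the part that bears it (a point fixed in the world has none). Each returns a list of dicts, best first, with "confidence" (0 to 1); they miss things now and then, are a little off and sometimes report something else, mostly with a low value. They report only what shows in the picture. A call takes as long as a camera call. They do not tell look-alikes from the thing itself.
- recognise(picture, name): "pixel" ([column, row] in pixels, amid what is visible of it).
- mark_of(picture, name): "pixel" ([column, row] in pixels: a listed point, or the origin of a listed thing).
The state is a dict: "time": time; "q": joint angles; "qd": joint speeds; "joint_efforts": joint torques, N m; "tcp_pos": TCP position; "tool_rot": TCP orientation; "wrist_force": force on the tool from outside, world axes, zero at the start; "ft_torque": the same for the moment, N m; "finger_gap": opening from 0.0 (shut) to 1.0 (fully open); "finger_force": force on a finger pad.
Only numpy, scipy, OpenCV 4.12 (cv2) and the standard library are available. Lean on these libraries where they do the work, as an engineer would, in place of code of your own. Each camera call takes 0.05 s, during which the arm holds its last target. There are 200 camera calls.

### The job

The sample in the drying oven is ready to be looked at. Swing the drying oven's door wide open by its handle and leave it open, carry the lidded metal tin from the front of the wire shelf to the round cork mat, keeping it upright with its lid on and not dropping or knocking it over, and once it stands on the mat by itself lift its lid off and lay the lid down knob up on the bench beside the tin. Leave the gauge block and the timer on the bench where they are.

Things in the scene. Friction and masses are not known exactly. Their poses are not given: they have to be found in the camera images.
- oven: white bench-top drying oven, 220 deep (x) x 250 wide (y) x 345 high, fixed; origin centre of its underside on the bench, front faces its own -x. Opening: plane x = -110, y -107 to 107, z 66 to 327 (roof above, 18 thick, with a small vent to z = 357). Top of the wire shelf at z = 84. Glass door over the front, hinged at the robot's right (y = -122)
- oven_door (a joint): door angle, rad: 0 shut, grows as it swings out towards the robot, to 2.0 at most; turns about the vertical through point door_hinge, counterclockwise from above; stays where it is left. Panel 22 thick, centred on the hinge axis, reaching 245 mm from it, z = 66 to 345
- door_handle (a point): middle of the door's D-handle: upright round steel bar, 12 mm diameter, straight from z = 155 to 295 (this point at 225), axis 48 mm in front of the door's outer face, 222 mm from the hinge along the door; its axes turn with the door (x into the door, y from hinge to free edge)
- door_hinge (a point): point on the door's vertical hinge axis, at the height of door_handle
- tin: plain round steel sample tin, open at the top, 54 mm diameter, 62 high, wall 2.5, about 300 g; origin at the centre of its underside, z up. Starts near the front of the oven's wire shelf, with tin_lid on it; two jars of its height stand on the shelf behind it, their fronts 45 mm or more behind its back
- tin_lid: loose aluminium lid: flange 57 mm diameter, 4.5 thick, resting on the tin's rim; below it a plug 45 diameter, 8 deep, with 2 mm play in the tin; on top a black knob 20 mm diameter, widest 15 to 23 and ending 26 mm above the origin. Origin centre of the flange's underside (62 mm above the tin's origin when on, 8 above the bench when lying knob up)
- mat: round cork mat, 150 mm diameter, 9 thick, fixed to the bench; origin at the centre of its underside
- grind_gauge: flat steel gauge block, 170 x 62 x 13 mm (long along its x), on the bench right of the mat; origin centre of its underside. Leave it
- timer: small white timer, 70 x 64 x 20 mm, on the bench left of the mat; origin centre of its underside. Leave it
Things that resemble listed ones, but are neither listed nor needed, are in the scene too. Several things have the shape of the mat; the one meant has the colours described above.

How it is judged:
By the outcome, as a careful person would: the job done as asked, in the order asked, and still so for the second after the job is handed in, with the robot touching nothing.
It also fails if it takes over 72 s, if anything falls off the work surface, if the arm or the gripper's body presses on something with over 40 N, if the wrist force passes 120 N, or if a joint passes its speed limit or range.

## Working session

There is one attempt and no reset: what is moved stays moved. The work goes in short steps, Python scripts to look and compute and a shell command to move; the robot and the scene stay as the last step left them, time stands still between calls to the robot, and variables do not carry over. Pictures are saved under pics/ and viewed, at most 14 in all, crops included, and the job is handed in when it is done.

```bash
mkdir -p pics; cat > h.py <<'E'
from workcell import monitor, camera, job, recognise, mark_of, bot
import numpy as np, cv2
from scipy.spatial.transform import Rotation as Rn
def ray(c,p):
    x=(p[0]-c["cx"])/c["fx"]; y=(p[1]-c["cy"])/c["fy"]
    if c.get("fish"):
        r=np.hypot(x,y); d=np.array([x/r*np.sin(r),y/r*np.sin(r),np.cos(r)]) if r>1e-9 else np.array([0,0,1.])
    else: d=np.array([x,y,1.])
    R=np.array(c["R"]); t=np.array(c["t"])
    d=R.T@d; return -R.T@t, d/np.linalg.norm(d)
def atz(c,p,z):
    o,d=ray(c,p); return o+d*(z-o[2])/d[2]
def tri(obs):
    A=np.zeros((3,3));b=np.zeros(3)
    for c,p in obs:
        o,d=ray(c,p);M=np.eye(3)-np.outer(d,d);A+=M;b+=M@o
    X=np.linalg.solve(A,b); res=[]
    for c,p in obs:
        o,d=ray(c,p); res.append(np.linalg.norm((np.eye(3)-np.outer(d,d))@(X-o)))
    return X,max(res)
def cam(n):
    c=dict(camera(n)); c["fish"]=n=="wrist"; return c
def save(c,f): cv2.imwrite("pics/"+f,c["image"][:,:,::-1])
E
python3 - <<'E'
from h import *
np.set_printoptions(precision=3,suppress=True)
s=monitor.get_state(); print(s, bot.hold_point_z, [a for a in dir(bot) if a[0]!='_'])
print(Rn.from_euler('xyz',s['tool_rot']).as_matrix() if len(np.shape(s['tool_rot']))==1 and len(s['tool_rot'])==3 else s['tool_rot'])
C={}
ims=[]
for n in ["scene","top","wrist"]:
    c=cam(n);C[n]=c;ims.append(c["image"]);save(c,n+"0.png"); print(n,list(c.keys()),-np.array(c["R"]).T@c["t"])
    for k in ["oven","door_handle","door_hinge","tin","tin_lid","mat","grind_gauge","timer"]:
        print(k,[(np.round(m["pixel"],1).tolist(),round(m["confidence"],2)) for m in mark_of(c,k)[:4]],'R',[(np.round(m["pixel"],1).tolist(),round(m["confidence"],2)) for m in recognise(c,k)[:4]])
E
```

```text
{'time': 0.0, 'q': array([-1.362,  0.412, -0.013,  1.597,  0.006,  1.134, -0.082]), 'qd': array([-0.001,  0.001, -0.001, -0.001, -0.001,  0.   , -0.   ]), 'joint_efforts': array([ -0.   , -58.796,   0.641, -29.107,  -0.054,   0.019,   0.   ]), 'tcp_pos': array([0.171, 0.601, 0.222]), 'tool_rot': array([-3.14 ,  0.   ,  2.865]), 'wrist_force': array([-0.428,  0.213, -0.059]), 'ft_torque': array([0.062, 0.002, 0.004]), 'finger_force': 0.0, 'finger_gap': 0.9981293147174843} 0.0187 ['PlanningError', 'hold_point_z']
[[-0.962  0.273 -0.   ]
 [ 0.273  0.962 -0.002]
 [-0.    -0.002 -1.   ]]
scene ['image', 'fx', 'fy', 'cx', 'cy', 'R', 't', 'shot', 'fish'] [ 1.311 -0.414  0.721]
oven [] R []
door_handle [] R []
door_hinge [] R []
tin [] R []
tin_lid [] R []
mat [] R []
grind_gauge [] R []
timer [] R []
top ['image', 'fx', 'fy', 'cx', 'cy', 'R', 't', 'shot', 'fish'] [-0.14  -0.321  1.184]
oven [] R [([347.6, 180.3], 0.61)]
door_handle [([286.3, 195.2], 0.76)] R [([330.7, 202.6], 0.93)]
door_hinge [([370.7, 223.8], 0.92)] R [([326.6, 202.8], 0.9)]
tin [] R []
tin_lid [] R []
mat [([326.3, 296.0], 0.75)] R [([330.6, 202.3], 0.7)]
grind_gauge [([268.2, 271.1], 0.77)] R [([266.3, 271.1], 0.97)]
timer [([268.1, 271.9], 0.7), ([155.2, 210.7], 0.61)] R [([154.9, 212.8], 0.82)]
wrist ['image', 'fx', 'fy', 'cx', 'cy', 'R', 't', 'shot', 'fish'] [0.107 0.62  0.385]
oven [] R []
door_handle [] R []
door_hinge [] R []
tin [] R []
tin_lid [] R []
mat [] R []
grind_gauge [] R []
timer [] R []
```

View pics/scene0.png

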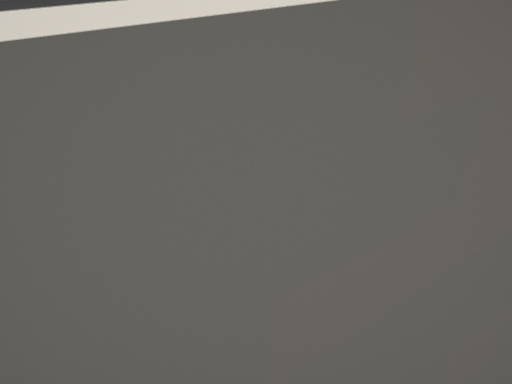

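View pics/top0.png

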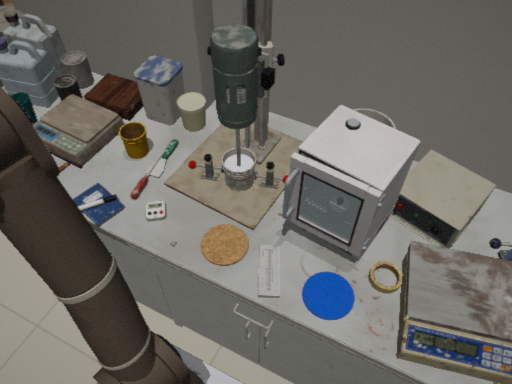

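Top view: cork mat at (224,244), with a blue disc (329,296) and wooden/brass rings as look-alikes. Gauge at (269,271), timer (155,211), oven (350,180) with its handle at its left edge near (288,195). The scene camera sees only a wall.

```bash
python3 - <<'E'
from h import *
np.set_printoptions(precision=3,suppress=True)
c=cam("top"); print(c["fx"],c["fy"],c["cx"],c["cy"]); print(c["R"])
for n,p,z in [("mat",(224,244),.009),("blue",(329,296),.009),("gauge",(269,271),.013),("timer",(155,211),.02),("handle",(286.3,195.2),.225),("hinge",(370.7,223.8),.225),
 ("roof fl",(293,151),.345),("roof bl",(336,108),.345),("roof br",(414,147),.345),("roof fr",(372,195),.345),("platform corners",(168,181),0.0),("pf",(239,216),0),("pr",(307,143),0)]:
    print(n,atz(c,p,z))
im=c["image"][90:280,180:440][:,:,::-1]
cv2.imwrite("pics/c1.png",cv2.resize(im,None,fx=3,fy=3,interpolation=cv2.INTER_CUBIC))
E
```

```text
447.3204834146484 447.3204834146484 253.32830830066848 195.48865594181268
[[ 0.459 -0.889  0.   ]
 [-0.693 -0.358 -0.626]
 [ 0.556  0.287 -0.78 ]]
mat [0.485 0.103 0.009]
blue [ 0.471 -0.25   0.009]
gauge [ 0.462 -0.063  0.013]
timer [0.487 0.361 0.02 ]
handle [ 0.587 -0.049  0.225]
hinge [ 0.601 -0.285  0.225]
roof fl [ 0.639 -0.036  0.345]
roof bl [ 0.851 -0.075  0.345]
roof br [ 0.799 -0.314  0.345]
roof fr [ 0.591 -0.266  0.345]
platform corners [0.626 0.408 0.   ]
pf [0.607 0.116 0.   ]
pr [1.021 0.051 0.   ]
```

View pics/c1.png

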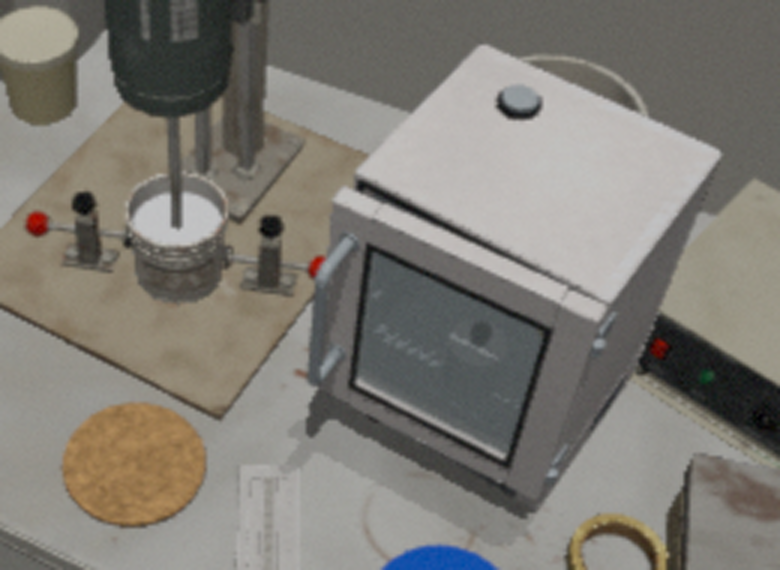

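```bash
cat >> h.py <<'E'
def plan(wps,start=None):
    """wps: list of (pos, R matrix or None). Prints scaled offset/angular for each call in chain."""
    s=monitor.get_state()
    p=np.array(s['tcp_pos']); R=Rn.from_euler('xyz',s['tool_rot']).as_matrix()
    if start: p,R=start
    for P,Q in wps:
        Q=R if Q is None else Q; P=np.array(P)
        o=R.T@(P-p)/.5; a=Rn.from_matrix(R.T@Q).as_rotvec()/(np.pi/4)
        rows=max(np.linalg.norm(P-p)/.05, np.linalg.norm(a)*45/8.59)
        print("off",np.round(o,4).tolist(),"ang",np.round(a,4).tolist(),"rows>=%.1f"%rows)
        p,R=P,Q
def down(yaw): # tool down, tool y at angle yaw+pi/2... x tool dir = (cos yaw, sin yaw)
    return np.array([[np.cos(yaw),np.sin(yaw),0],[np.sin(yaw),-np.cos(yaw),0],[0,0,-1.]])
def fwd(yaw,tilt): # tool forward along yaw, pitched down by tilt, tool x up
    z=np.array([np.cos(yaw)*np.cos(tilt),np.sin(yaw)*np.cos(tilt),-np.sin(tilt)])
    x=np.array([np.cos(yaw)*np.sin(tilt),np.sin(yaw)*np.sin(tilt),np.cos(tilt)])
    return np.stack([x,np.cross(z,x),z],1)
E
python3 - <<'E'
from h import *
s=monitor.get_state();R=Rn.from_euler('xyz',s['tool_rot']).as_matrix(); x=np.arctan2(R[1,0],R[0,0]);print(x)
P0=s['tcp_pos'];P1=np.array([.44,-.05,.40])
d=(P1-P0)
plan([(P0+d*f,down(2.865+g)) for f,g in [(.25,-.77),(.5,-1.54),(.75,-2.31),(1,-3.065)]])
E
```

```text
2.864857323774263
off [-0.2184, -0.2764, -0.0887] ang [0.0, 0.0001, 0.9802] rows>=5.1
off [-0.3493, -0.0464, -0.0887] ang [0.0, 0.0, 0.9804] rows>=5.1
off [-0.2831, 0.2098, -0.0887] ang [0.0, 0.0, 0.9804] rows>=5.1
off [-0.0572, 0.3477, -0.0887] ang [0.0, 0.0, 0.9613] rows>=5.0
```

```bash

python3 -m pendant '{"offset":[[-0.218,-0.276,-0.089],[-0.218,-0.276,-0.089],[-0.218,-0.276,-0.089],[-0.218,-0.276,-0.089],[-0.218,-0.276,-0.089],[-0.218,-0.276,-0.089]],"angular":[[0,0,0.98],[0,0,0.98],[0,0,0.98],[0,0,0.98],[0,0,0.98],[0,0,0.98]]}' -1
python3 -m pendant '{"offset":[[-0.349,-0.046,-0.089],[-0.349,-0.046,-0.089],[-0.349,-0.046,-0.089],[-0.349,-0.046,-0.089],[-0.349,-0.046,-0.089],[-0.349,-0.046,-0.089]],"angular":[[0,0,0.98],[0,0,0.98],[0,0,0.98],[0,0,0.98],[0,0,0.98],[0,0,0.98]]}'
python3 -m pendant '{"offset":[[-0.283,0.21,-0.089],[-0.283,0.21,-0.089],[-0.283,0.21,-0.089],[-0.283,0.21,-0.089],[-0.283,0.21,-0.089],[-0.283,0.21,-0.089]],"angular":[[0,0,0.98],[0,0,0.98],[0,0,0.98],[0,0,0.98],[0,0,0.98],[0,0,0.98]]}'
python3 -m pendant '{"offset":[[-0.057,0.348,-0.089],[-0.057,0.348,-0.089],[-0.057,0.348,-0.089],[-0.057,0.348,-0.089],[-0.057,0.348,-0.089],[-0.057,0.348,-0.089],[-0.057,0.348,-0.089]],"angular":[[0,0,0.96],[0,0,0.96],[0,0,0.96],[0,0,0.96],[0,0,0.96],[0,0,0.96],[0,0,0.96]]}'
python3 - <<'E'
from h import *
np.set_printoptions(precision=3,suppress=True)
print(monitor.get_state()['q'])
C={n:cam(n) for n in ["scene","top","wrist"]}
W=C["wrist"];print(W["fx"],W["cx"],W["cy"])
for n,c in C.items():
    save(c,n+"1.png")
    for k in ["oven","door_handle","door_hinge","tin","tin_lid","mat","grind_gauge"]:
        print(n,k,[(np.round(m["pixel"],1).tolist(),round(m["confidence"],2)) for m in mark_of(c,k)[:3]])
E
```

```text
time: 3.2
tcp_pos: [0.2385, 0.4383, 0.268]
tool_rot: [3.14, -0.001, 2.091]
wrist_force: [0.2, 0.1, -0.5]
finger_gap: 0.999
finger_force: 0.0
time: 3.8
tcp_pos: [0.3055, 0.2763, 0.312]
tool_rot: [3.141, -0.001, 1.325]
wrist_force: [0.5, 0.4, 0.0]
finger_gap: 1.002
finger_force: 0.0
time: 4.4
tcp_pos: [0.3731, 0.1139, 0.3561]
tool_rot: [3.141, 0.0, 0.558]
wrist_force: [-0.0, 0.5, -0.4]
finger_gap: 0.998
finger_force: 0.0
time: 5.1
tcp_pos: [0.4405, -0.0478, 0.4001]
tool_rot: [3.141, 0.001, -0.187]
wrist_force: [-0.9, 0.3, 0.3]
finger_gap: 1.0
finger_force: 0.0
[-0.706 -0.067  0.674  1.749  0.043  1.447 -1.796]
297.3186396354542 253.69111424865233 196.9941759382724
scene oven []
scene door_handle []
scene door_hinge []
scene tin []
scene tin_lid []
scene mat []
scene grind_gauge []
top oven []
top door_handle [([285.4, 197.3], 0.93)]
top door_hinge [([370.1, 223.2], 0.93)]
top tin []
top tin_lid []
top mat [([224.4, 245.2], 0.8), ([326.6, 297.6], 0.56)]
top grind_gauge [([268.5, 272.8], 0.86)]
wrist oven []
wrist door_handle [([412.5, 25.2], 0.64)]
wrist door_hinge [([408.7, 25.6], 0.58)]
wrist tin [([232.7, 72.0], 0.65)]
wrist tin_lid []
wrist mat [([171.9, 152.9], 0.96), ([351.2, 125.8], 0.68)]
wrist grind_gauge [([253.5, 145.2], 0.78)]
```

View pics/wrist1.png

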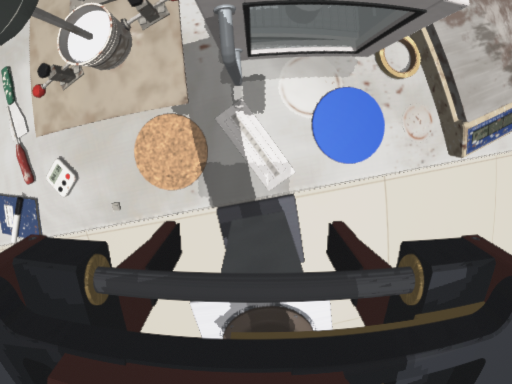

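```bash
python3 - <<'E'
from h import *
np.set_printoptions(precision=3,suppress=True)
c=cam("top");w=cam("wrist")
print("top handle",atz(c,(285.4,197.3),.225),"hinge",atz(c,(370.1,223.2),.225), atz(c,(370.5,223.5),.225))
for p,z in [((225,10),.295),((237,82),.155),((231,50),.225),((237,90),.155)]: print(atz(w,p,z))
print("mat",atz(w,(171.9,152.9),0),atz(c,(224.4,245.2),0),"gauge",atz(w,(253.5,150),0.013),"timer",atz(w,(61,176),.02),"small",atz(w,(116,206),0))
im=w["image"][0:130,170:300][:,:,::-1]
cv2.imwrite("pics/c2.png",cv2.resize(im,None,fx=4.5,fy=4.5,interpolation=cv2.INTER_CUBIC))
E
```

```text
top handle [ 0.579 -0.05   0.225] hinge [ 0.602 -0.283  0.225] [ 0.602 -0.284  0.225]
[ 0.617 -0.059  0.295]
[ 0.566 -0.052  0.155]
[ 0.594 -0.055  0.225]
[ 0.555 -0.05   0.155]
mat [0.485 0.103 0.   ] [0.487 0.103 0.   ] gauge [ 0.458 -0.053  0.013] timer [0.5   0.362 0.02 ] small [0.405 0.255 0.   ]
```

View pics/c2.png

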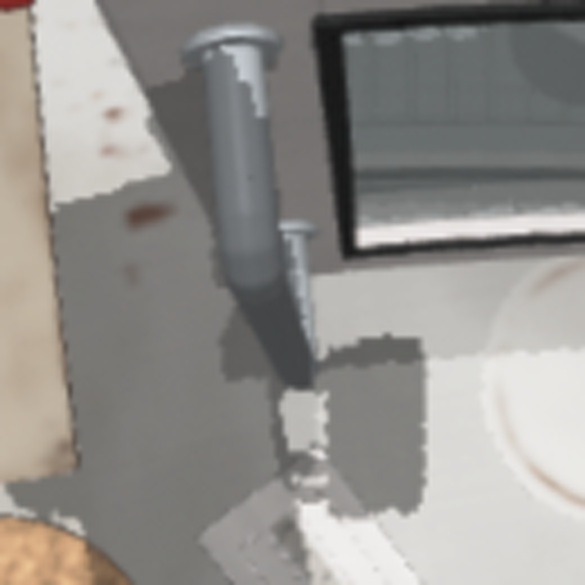

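```bash
python3 - <<'E'
from h import *
np.set_printoptions(precision=3,suppress=True)
w=cam("wrist");c=cam("top")
for p,z in [((225.6,61),.295),((225.6,58),.295),((237.8,83),.155),((221,10),.295)]: print(atz(w,p,z))
hg=np.array([.602,-.284]); 
for psi in (-.23,-.2,-.17): print(psi,hg+.222*np.array([-np.sin(psi),np.cos(psi)])-.059*np.array([np.cos(psi),np.sin(psi)]))
E
```

```text
[ 0.567 -0.05   0.295]
[ 0.569 -0.05   0.295]
[ 0.565 -0.053  0.155]
[ 0.617 -0.055  0.295]
-0.23 [ 0.595 -0.054]
-0.2 [ 0.588 -0.055]
-0.17 [ 0.581 -0.055]
```

```bash
python3 - <<'E'
from h import *
plan([((.572,-.052,.32),down(-.17)),((.572,-.052,.264),down(-.17))])
def arc(bar,H,psi,das,zz=.264,tf=1.0):
    p=np.array([*bar,zz]);R=down(psi);H=np.array(H)
    for a in das:
        A=Rn.from_euler('z',a).as_matrix()
        q=p.copy(); q[:2]=H+A[:2,:2]@(p[:2]-H)
        o=R.T@(q-p)/.5; print(a,np.round(o,4).tolist(), round(-a*tf/(np.pi/4),4))
arc((.572,-.052),(.603,-.280),-.17,np.arange(1,6)*.06)
E
```

```text
off [0.2589, -0.0469, 0.1613] ang [-0.0, -0.0001, -0.0359] rows>=3.1
off [0.0, 0.0, 0.112] ang [0.0, 0.0, 0.0] rows>=1.1
0.06 [-0.0261, 0.0091, 0.0] -0.0764
0.12 [-0.0516, 0.0197, 0.0] -0.1528
0.18 [-0.0763, 0.0318, 0.0] -0.2292
0.24 [-0.1004, 0.0454, 0.0] -0.3056
0.3 [-0.1235, 0.0605, 0.0] -0.382
```

```bash

python3 -m pendant '{"offset":[[0.259,-0.047,0],[0.259,-0.047,0],[0.259,-0.047,0.08],[0.259,-0.047,0.161],[0.259,-0.047,0.161]],"angular":[[0,0,-0.036],[0,0,-0.036],[0,0,-0.036],[0,0,-0.036],[0,0,-0.036]]}'
python3 -m pendant '{"offset":[[0,0,0.056],[0,0,0.112],[0,0,0.112]],"angular":[[0,0,0],[0,0,0],[0,0,0]]}'
python3 -m pendant '{"offset":[[0,0,0],[0,0,0],[0,0,0],[0,0,0],[0,0,0],[0,0,0]],"angular":[[0,0,0],[0,0,0],[0,0,0],[0,0,0],[0,0,0],[0,0,0]]}' 1 25
python3 -c "
from h import *
w=cam('wrist');save(w,'w3.png');print(monitor.get_state()['q'].round(2))"
```

```text
time: 7.0
tcp_pos: [0.5698, -0.0513, 0.3146]
tool_rot: [3.138, 0.01, -0.17]
wrist_force: [0.3, 0.3, -0.8]
finger_gap: 0.999
finger_force: 0.0
time: 7.3
tcp_pos: [0.5707, -0.0515, 0.2634]
tool_rot: [-3.142, 0.003, -0.17]
wrist_force: [0.4, 1.0, 0.1]
finger_gap: 1.002
finger_force: 0.0
time: 7.9
tcp_pos: [0.5721, -0.0519, 0.2643]
tool_rot: [-3.141, -0.0, -0.17]
wrist_force: [-0.6, 0.4, -1.2]
finger_gap: 0.492
finger_force: 0.0
[-0.56  0.34  0.75  1.7  -0.25  1.19 -1.49]
```

View pics/w3.png

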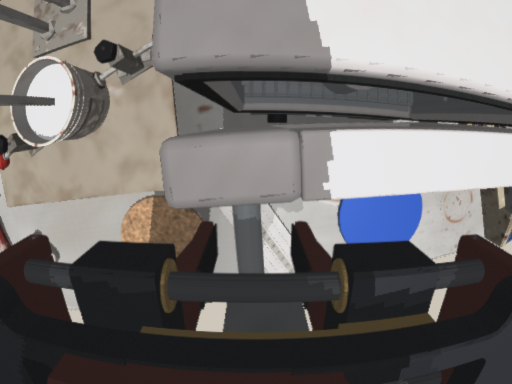

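The post runs between the fingers at about (245,240) and the fingers are still closing. The door is slightly ajar.

```bash

python3 -m pendant '{"offset":[[0,0,0],[0,0,0],[0,0,0],[0,0,0],[0,0,0],[0,0,0]],"angular":[[0,0,0],[0,0,0],[0,0,0],[0,0,0],[0,0,0],[0,0,0]]}' 1 25
python3 -m pendant '{"offset":[[-0.026,0.009,0],[-0.052,0.02,0],[-0.076,0.032,0],[-0.1,0.045,0],[-0.1235,0.0605,0],[-0.1235,0.0605,0]],"angular":[[0,0,-0.076],[0,0,-0.153],[0,0,-0.229],[0,0,-0.306],[0,0,-0.382],[0,0,-0.382]]}'
python3 -c "
from h import *
s=monitor.get_state();print(s['q'].round(2),s['wrist_force'],s['ft_torque']);c=cam('top')
for k in ['door_handle','door_hinge']:
  for m in mark_of(c,k)[:1]: print(k,m,atz(c,m['pixel'],.225))"
```

```text
time: 8.55
tcp_pos: [0.5722, -0.0509, 0.2641]
tool_rot: [-3.141, 0.0, -0.168]
wrist_force: [0.4, 5.4, 0.5]
finger_gap: 0.138
finger_force: 25.0
time: 9.15
tcp_pos: [0.5042, -0.071, 0.2641]
tool_rot: [-3.139, 0.001, 0.132]
wrist_force: [-2.7, 5.0, -1.3]
finger_gap: 0.138
finger_force: 25.1
[-0.56  0.2   0.72  1.85 -0.14  1.15 -1.23] [-2.68551641  5.0228061  -1.26704112] [0.49348632 0.40301337 0.30130082]
door_handle {'pixel': [281.1, 220.4], 'confidence': 0.56} [ 0.50307535 -0.07205359  0.225     ]
door_hinge {'pixel': [368.7, 221.5], 'confidence': 0.76} [ 0.60554357 -0.27803859  0.225     ]
```

```bash
python3 - <<'E'
from h import *
def arc(bar,H,psi,das):
    p=np.array([*bar,.264]);R=down(psi);H=np.array(H)
    for a in das:
        A=Rn.from_euler('z',a).as_matrix()
        q=p.copy(); q[:2]=H+A[:2,:2]@(p[:2]-H)
        o=R.T@(q-p)/.5; print(round(a,2),np.round(o,3).tolist(), round(-a/(np.pi/4),3))
    print(q[:2])
H=(.603,-.280)
arc((.505,-.0712),H,.13,np.arange(1,10)*.08)
E
```

```text
0.08 [-0.035, 0.013, 0.0] -0.102
0.16 [-0.068, 0.028, 0.0] -0.204
0.24 [-0.1, 0.046, 0.0] -0.306
0.32 [-0.131, 0.066, 0.0] -0.407
0.4 [-0.16, 0.089, 0.0] -0.509
0.48 [-0.187, 0.114, 0.0] -0.611
0.56 [-0.212, 0.142, 0.0] -0.713
0.64 [-0.235, 0.171, 0.0] -0.815
0.72 [-0.255, 0.202, 0.0] -0.917
[ 0.39164352 -0.18764266]
```

```bash

python3 -m pendant '{"offset":[[-0.035,0.013,0],[-0.068,0.028,0],[-0.1,0.046,0],[-0.131,0.066,0],[-0.16,0.089,0],[-0.187,0.114,0],[-0.212,0.142,0],[-0.235,0.171,0],[-0.255,0.202,0],[-0.255,0.202,0]],"angular":[[0,0,-0.102],[0,0,-0.204],[0,0,-0.306],[0,0,-0.407],[0,0,-0.509],[0,0,-0.611],[0,0,-0.713],[0,0,-0.815],[0,0,-0.917],[0,0,-0.917]]}'
python3 -c "
from h import *
s=monitor.get_state();print(s['q'].round(2),s['wrist_force'],s['ft_torque'])"
```

```text
time: 10.3
tcp_pos: [0.3914, -0.19, 0.264]
tool_rot: [3.141, 0.0, 0.848]
wrist_force: [-3.3, 1.4, -1.4]
finger_gap: 0.142
finger_force: 25.4
[-0.41  0.01  0.77  2.01 -0.01  1.13 -0.35] [-3.26422047  1.35011697 -1.35689428] [0.0278436  0.00373369 0.44897365]
```

```bash

python3 -m pendant '{"offset":[[-0.035,0.013,0],[-0.068,0.028,0],[-0.1,0.046,0],[-0.131,0.066,0],[-0.16,0.089,0],[-0.187,0.114,0],[-0.212,0.142,0],[-0.235,0.171,0],[-0.255,0.202,0],[-0.255,0.202,0]],"angular":[[0,0,-0.102],[0,0,-0.204],[0,0,-0.306],[0,0,-0.407],[0,0,-0.509],[0,0,-0.611],[0,0,-0.713],[0,0,-0.815],[0,0,-0.917],[0,0,-0.917]]}'
python3 -c "
from h import *
s=monitor.get_state();print(s['q'].round(2),s['wrist_force'],s['ft_torque'])
c=cam('top');save(c,'top4.png')"
```

```text
time: 11.3
tcp_pos: [0.3864, -0.3511, 0.264]
tool_rot: [3.14, 0.001, 1.569]
wrist_force: [4.2, 1.2, -0.1]
finger_gap: 0.142
finger_force: 25.4
[-0.05  0.24  0.85  1.83 -0.2   1.16  0.86] [ 4.16724592  1.23670301 -0.06205951] [ 0.58989844 -1.47979664  0.48902533]
```

View pics/top4.png

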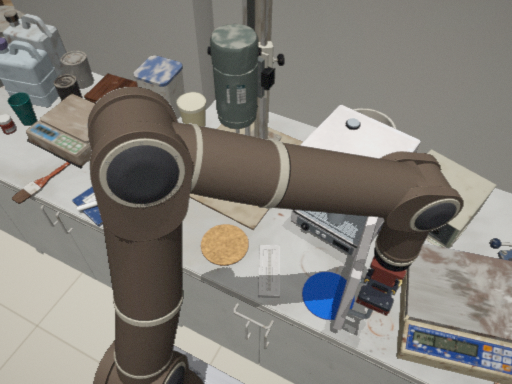

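The door stands wide open: panel edge at (355,290), handle in the gripper at (380,285). Release, lift, and go look into the oven.

```bash
python3 - <<'E'
from h import *
plan([((.386,-.351,.40),None),((.43,-.22,.42),down(.85)),((.45,-.14,.42),down(.12)),((.48,-.135,.36),fwd(-.19,1.15)),((.53,-.143,.27),fwd(-.19,.7))])
E
```

```text
off [-0.0015, 0.0, -0.2719] ang [0.0, 0.0, 0.0] rows>=2.7
off [0.2623, 0.0871, -0.04] ang [0.0013, -0.0, 0.913] rows>=4.8
off [0.1466, -0.0755, 0.0] ang [0.0, 0.0, 0.9295] rows>=4.9
off [0.0608, -0.0027, 0.12] ang [-0.083, 0.5315, 0.3888] rows>=3.5
off [0.0189, -0.0032, 0.2056] ang [-0.0, 0.573, -0.0] rows>=3.0
```

```bash

python3 -m pendant '{"offset":[[0,0,0],[0,0,0],[0,0,0],[0,0,0],[0,0,-0.05],[0,0,-0.14],[0,0,-0.23],[0,0,-0.272]],"angular":[[0,0,0],[0,0,0],[0,0,0],[0,0,0],[0,0,0],[0,0,0],[0,0,0],[0,0,0]]}' -1
python3 -m pendant '{"offset":[[0.262,0.087,-0.04],[0.262,0.087,-0.04],[0.262,0.087,-0.04],[0.262,0.087,-0.04],[0.262,0.087,-0.04],[0.262,0.087,-0.04]],"angular":[[0,0,0.913],[0,0,0.913],[0,0,0.913],[0,0,0.913],[0,0,0.913],[0,0,0.913]]}'
python3 -m pendant '{"offset":[[0.147,-0.075,0],[0.147,-0.075,0],[0.147,-0.075,0],[0.147,-0.075,0],[0.147,-0.075,0],[0.147,-0.075,0]],"angular":[[0,0,0.93],[0,0,0.93],[0,0,0.93],[0,0,0.93],[0,0,0.93],[0,0,0.93]]}'
python3 -m pendant '{"offset":[[0.06,-0.003,0.12],[0.06,-0.003,0.12],[0.06,-0.003,0.12],[0.06,-0.003,0.12],[0.06,-0.003,0.12]],"angular":[[-0.083,0.53,0.39],[-0.083,0.53,0.39],[-0.083,0.53,0.39],[-0.083,0.53,0.39],[-0.083,0.53,0.39]]}'
python3 - <<'E'
from h import *
np.set_printoptions(precision=3,suppress=True)
s=monitor.get_state();print(s['q'].round(2),s['tcp_pos'],s['tool_rot'])
plan([((.53,-.143,.27),fwd(-.19,.7))])
w=cam("wrist");c=cam("top")
for n,q in (("w",w),("t",c)):
    for k in ["oven","tin","tin_lid","door_handle","door_hinge"]:
        print(n,k,[(np.round(m["pixel"],1).tolist(),round(m["confidence"],2)) for m in mark_of(q,k)[:3]])
E
```

```text
time: 12.15
tcp_pos: [0.3846, -0.3515, 0.4038]
tool_rot: [3.138, 0.002, 1.569]
wrist_force: [-0.0, -0.4, 0.6]
finger_gap: 0.831
finger_force: 0.0
time: 12.75
tcp_pos: [0.4282, -0.2186, 0.4203]
tool_rot: [3.141, -0.0, 0.849]
wrist_force: [0.8, -0.2, -0.3]
finger_gap: 1.004
finger_force: 0.0
time: 13.35
tcp_pos: [0.4479, -0.1395, 0.4202]
tool_rot: [-3.142, -0.0, 0.119]
wrist_force: [-0.4, -0.9, -0.5]
finger_gap: 1.001
finger_force: 0.0
time: 13.85
tcp_pos: [0.4761, -0.1341, 0.3598]
tool_rot: [-3.141, -0.42, -0.186]
wrist_force: [-1.1, 0.4, 0.1]
finger_gap: 0.998
finger_force: 0.0
[-0.46 -0.25  0.51  2.04  0.22  0.91 -1.79] [ 0.476 -0.134  0.36 ] [-3.141 -0.42  -0.186]
off [0.0264, -0.0024, 0.2086] ang [-0.004, 0.5734, 0.0042] rows>=3.0
w oven [([249.4, 108.0], 0.85)]
w tin [([253.8, 115.8], 0.95)]
w tin_lid [([253.6, 94.8], 0.75), ([210.8, 257.7], 0.32)]
w door_handle []
w door_hinge [([249.4, 104.1], 0.68), ([352.0, 111.5], 0.62)]
t oven []
t tin [([334.7, 217.0], 0.47)]
t tin_lid [([338.0, 220.9], 0.57), ([341.3, 204.3], 0.51)]
t door_handle [([370.8, 306.2], 0.93)]
t door_hinge [([365.5, 219.0], 0.72)]
```

```bash

python3 - <<'E'
from h import *
np.set_printoptions(precision=3,suppress=True)
w=cam("wrist");c=cam("top");save(w,"w5.png")
print("tin w",atz(w,(253.8,115.8),.084),"lid w",atz(w,(253.6,94.8),.146))
for p in [(334.7,217),(338,221),(341.3,204.3)]: print("top",atz(c,p,.084),atz(c,p,.146))
print("tri",tri([(w,(253.8,115.8)),(c,(334.7,217.0))]),tri([(w,(253.6,94.8)),(c,(341.3,204.3))]))
E
```

```text
tin w [ 0.684 -0.174  0.084] lid w [ 0.689 -0.175  0.146]
top [ 0.684 -0.175  0.084] [ 0.637 -0.183  0.146]
top [ 0.674 -0.189  0.084] [ 0.629 -0.196  0.146]
top [ 0.739 -0.175  0.084] [ 0.69  -0.184  0.146]
tri (array([ 0.685, -0.174,  0.083]), np.float64(1.8858244411353987e-05)) (array([ 0.704, -0.179,  0.125]), np.float64(0.0027970191819621736))
```

View pics/w5.png

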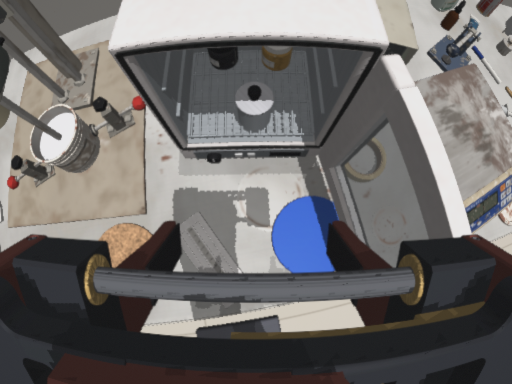

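The lidded tin stands at (254,105) on the shelf, with look-alike jars behind at (222,52) and (277,55). The tin is the front one, and both cameras agree on (0.685,-0.174).

```bash
python3 - <<'E'
from h import *
F=fwd(-.19,.7); g=np.array([.686,-.1745,.115]); t=g+.0187*F[:,2]; print(t)
plan([(t-.12*F[:,2],F),(t-.0*F[:,2],F)])
E
```

```text
[ 0.70004516 -0.17720116  0.10295313]
off [0.0995, 0.0009, 0.4381] ang [-0.0016, 0.5748, 0.0023] rows>=4.5
off [-0.0, 0.0, 0.24] ang [0.0, 0.0, 0.0] rows>=2.4
```

```bash

python3 -m pendant '{"offset":[[0.025,0,0.11],[0.05,0,0.22],[0.075,0,0.33],[0.0995,0.001,0.438],[0.0995,0.001,0.438],[0.0995,0.001,0.438],[0.0995,0.001,0.438]],"angular":[[0,0.143,0],[0,0.287,0],[0,0.43,0],[-0.002,0.575,0.002],[-0.002,0.575,0.002],[-0.002,0.575,0.002],[-0.002,0.575,0.002]]}'
python3 - <<'E'
from h import *
np.set_printoptions(precision=3,suppress=True)
s=monitor.get_state();print(s['q'],s['tcp_pos'],s['tool_rot'])
w=cam("wrist");save(w,"w6.png");c=cam("top")
for k,z in [("tin",.084),("tin_lid",.146)]:
    for m in mark_of(w,k)[:2]: print(k,m,atz(w,m["pixel"],z))
F=fwd(-.19,.7); g=np.array([.686,-.1745,.115]); t=g+.0187*F[:,2]
plan([(t,F)])
E
```

```text
time: 15.25
tcp_pos: [0.5826, -0.1854, 0.269]
tool_rot: [3.136, -0.818, -0.19]
wrist_force: [-0.6, 0.5, 0.3]
finger_gap: 0.997
finger_force: 0.0
[-1.127 -0.202  1.316  2.331  1.345  0.147 -2.774] [ 0.583 -0.185  0.269] [ 3.136 -0.818 -0.19 ]
tin {'pixel': [229.3, 227.9], 'confidence': 0.72} [ 0.687 -0.175  0.084]
tin_lid {'pixel': [228.9, 205.5], 'confidence': 0.67} [ 0.683 -0.178  0.146]
off [-0.0877, -0.0565, 0.394] ang [0.0041, 0.0674, 0.0032] rows>=4.1
```

View pics/w6.png

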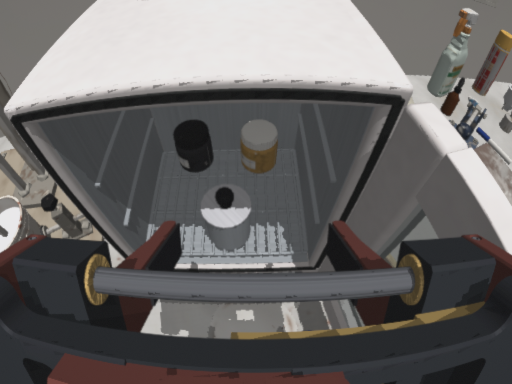

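The picture shows the tin at (230,215), jars behind. The arm is running into joint limits (q3, q6 and q7), so I fit a kinematic model to choose a better posture.

```bash
cat > kin.py <<'E'
import numpy as np, itertools
from scipy.optimize import least_squares
from scipy.spatial.transform import Rotation as Rn
D=[([-1.362,.412,-.013,1.597,.006,1.134,-.082],(.171,.601,.222),(-3.14,0,2.865)),
([-.706,-.067,.674,1.749,.043,1.447,-1.796],(.4405,-.0478,.4001),(3.141,.001,-.187)),
([-.56,.34,.75,1.7,-.25,1.19,-1.49],(.5721,-.0519,.2643),(-3.141,0,-.17)),
([-.56,.2,.72,1.85,-.14,1.15,-1.23],(.5042,-.071,.2641),(-3.139,.001,.132)),
([-.41,.01,.77,2.01,-.01,1.13,-.35],(.3914,-.19,.264),(3.141,0,.848)),
([-.05,.24,.85,1.83,-.2,1.16,.86],(.3864,-.3511,.264),(3.14,.001,1.569)),
([-.46,-.25,.51,2.04,.22,.91,-1.79],(.476,-.134,.36),(-3.141,-.42,-.186)),
([-1.127,-.202,1.316,2.331,1.345,.147,-2.774],(.583,-.185,.269),(3.136,-.818,-.19))]
E=lambda ax,a: Rn.from_euler(ax,a).as_matrix()
def fk(q,p,s):
    o1,h,L1,a,L2,a2,b,L3,o7,d=p
    R=E('z',s[0]*q[0]+o1);x=np.array([0,0,h]);R=R@E('y',q[1])
    x=x+R@[0,d*0,L1];R=R@E('z',s[1]*q[2]);x=x+R@[a,0,0];R=R@E('y',q[3])
    x=x+R@[a2,0,L2];R=R@E('z',s[2]*q[4])@E('y',q[5]);x=x+R@[b,0,L3]
    return x,R@E('z',s[3]*q[6]+o7)
def fit():
    best=None
    def res(p,s):
        r=[]
        for q,x,e in D:
            X,R=fk(q,p,s); r+=list(X-x)+list(.2*Rn.from_matrix(R.T@E('xyz',e)).as_rotvec())
        return r
    for s in itertools.product([-1,1],repeat=4):
      for o7 in (0,1.57,3.14,-1.57):
        f=least_squares(res,[0,.35,.4,0,.4,0,.05,.25,o7,0],args=(s,))
        if best is None or f.cost<best[0]: best=(f.cost,f.x,s,np.abs(f.fun).max())
    return best
LO=np.array([-2.95,-.29,-1.47,.14,-1.03,.13,-2.86]);HI=np.array([2.95,1.99,1.44,2.54,4.17,1.85,2.86])
def ik(P,R,p,s,q0=None,n=60,margin=.08):
    rng=np.random.default_rng(0);out=[]
    for i in range(n):
        z=np.array(q0) if (q0 is not None and i==0) else rng.uniform(LO,HI)
        z=np.clip(z,LO+margin,HI-margin)
        def r(q):
            X,Q=fk(q,p,s); e=np.r_[(X-P)*5,Rn.from_matrix(Q.T@R).as_rotvec()]
            return np.r_[e,(.002*(q-q0) if q0 is not None else [])]
        f=least_squares(r,z,bounds=(LO+margin,HI-margin))
        if np.abs(f.fun[:6]).max()<.01: out.append((np.abs(f.x-q0).max() if q0 is not None else 0,f.x))
    return sorted(out,key=lambda t:t[0])
E
python3 - <<'E'
from kin import *
from h import fwd
np.set_printoptions(precision=3,suppress=True)
b=fit();print(b)
np.save("p.npy",np.r_[b[1],b[2]]);p,s=b[1],b[2]
q0=np.array([-.46,-.25,.51,2.04,.22,.91,-1.79])
for yaw in (-.19,0):
  for t in (.7,.85,1.0):
    F=fwd(yaw,t);P=np.array([.686,-.1745,.113])+.0187*F[:,2]
    o=ik(P,F,p,s,q0,30); print(yaw,t,len(o),[x[1] for x in o[:2]])
E
```

```text
(np.float64(0.00038564544767738084), array([-0.078,  0.272,  0.484, -0.004,  0.439, -0.058, -0.019,  0.358,
        1.497,  0.   ]), (-1, -1, -1, -1), np.float64(0.011438575525748586))
-0.19 0.7 14 [array([-0.403,  0.562,  0.716,  2.225,  3.784,  0.545,  0.721]), array([-0.403,  0.562,  0.716,  2.225,  3.784,  0.545,  0.721])]
-0.19 0.85 13 [array([-0.072,  0.457,  0.297,  2.118,  3.961,  0.21 ,  0.666]), array([-0.072,  0.457,  0.297,  2.118,  3.961,  0.21 ,  0.666])]
-0.19 1.0 7 [array([ 0.665,  0.513, -0.565,  2.043,  1.226,  0.21 , -2.677]), array([ 0.665,  0.513, -0.565,  2.043,  1.226,  0.21 , -2.677])]
0 0.7 13 [array([-0.423,  0.647,  0.887,  2.211,  4.09 ,  0.801,  0.579]), array([-0.423,  0.647,  0.887,  2.211,  4.09 ,  0.801,  0.579])]
0 0.85 8 [array([ 1.233,  1.009, -1.359,  2.12 ,  1.884,  0.65 , -2.78 ]), array([ 1.233,  1.009, -1.359,  2.12 ,  1.884,  0.65 , -2.78 ])]
0 1.0 8 [array([ 0.855,  0.581, -0.751,  2.032,  1.054,  0.21 , -2.258]), array([ 0.855,  0.581, -0.751,  2.032,  1.054,  0.21 , -2.258])]
```

```bash
cat > sim.py <<'E'
from kin import *
from h import fwd,down
np.set_printoptions(precision=2,suppress=True)
b=np.load("p.npy");p,s=b[:10],b[10:]
def step(q0,P,R):
    def r(q):
        X,Q=fk(q,p,s); return np.r_[(X-P)*10,2*Rn.from_matrix(Q.T@R).as_rotvec(),.02*(q-q0)]
    f=least_squares(r,np.clip(q0,LO+.01,HI-.01),bounds=(LO,HI)); X,Q=fk(f.x,p,s)
    return f.x,np.linalg.norm(X-P),np.linalg.norm(Rn.from_matrix(Q.T@R).as_rotvec())
def run(q,way,n=12):
    """way: (label,pos,yaw,tilt,roll)"""
    l,P0,y0,t0,r0=way[0]
    for l,P,y,t,r in way[1:]:
        mx=0
        for f in np.arange(1,n+1)/n:
            g=lambda a,b:np.array(a)+(np.array(b)-np.array(a))*f
            F=fwd(g(y0,y),g(t0,t))@E('z',g(r0,r)); q,e,a=step(q,g(P0,P),F); mx=max(mx,e*1000+a*100)
        print(l,"worst",round(mx,1),"q",q); P0,y0,t0,r0=P,y,t,r
    return q
E
python3 - <<'E'
from sim import *
q0=np.array([-1.127,-.202,1.316,2.331,1.345,.147,-2.774])
F=fwd(-.19,.6);T=np.array([.686,-.1745,.113])+.0187*F[:,2]
pre=T-.06*F[:,2]+np.array([-.06,.012,.06])
for rho in (np.pi,-np.pi,2*np.pi):
  mid=rho if abs(rho)<4 else 4.2
  for tc in (.6,):
    print("rho",rho)
    run(q0,[("",(.583,-.185,.269),-.19,.82,0),("back",(.48,-.134,.40),-.19,1.3,0),("roll",(.50,-.10,.45),-.19,1.5,mid*-1 if 0 else mid),
     ("tilt",(.55,-.1,.45),-.19,.6,rho),("pre",pre,-.19,.6,rho),("fin",T,-.19,.6,rho),("out",pre+[0,0,.02],-.19,.6,rho),
     ("carry1",(.52,-.05,.2),.5,.6,rho),("carry2",(.50,.09,.15),1.2,.6,rho),("mat",(.485,.11,.03),1.3,.6,rho)])
E
```

```text
rho 3.141592653589793
back worst 0.1 q [-1.03 -0.26  1.01  1.84  0.27  1.18 -1.84]
roll worst 184.0 q [ 1.87 -0.29 -0.92  2.06 -1.03  1.39 -2.86]
tilt worst 178.5 q [-0.27 -0.29  0.72  2.22 -1.03  0.61 -2.86]
pre worst 123.8 q [-1.13 -0.29  1.44  2.39 -1.03  0.14 -2.86]
fin worst 262.7 q [-1.15 -0.29  1.44  2.39 -1.03  0.13 -2.86]
out worst 249.6 q [-1.12 -0.29  1.44  2.37 -1.03  0.16 -2.86]
carry1 worst 106.9 q [-1.14 -0.29  1.44  2.44 -1.03  0.43 -2.86]
carry2 worst 82.2 q [-1.41 -0.29  1.44  2.5  -1.03  0.45 -2.63]
mat worst 162.0 q [-1.47 -0.08  1.44  2.54 -1.03  0.46 -2.62]
rho -3.141592653589793
back worst 0.1 q [-1.03 -0.26  1.01  1.84  0.27  1.18 -1.84]
roll worst 10.9 q [-1.66 -0.29  1.44  1.58  0.33  1.48  1.16]
tilt worst 32.4 q [ 0.09 -0.29  0.    2.16  0.06  0.4   1.43]
pre worst 43.7 q [ 0.2   0.06  0.02  2.31 -1.03  0.13  2.61]
fin worst 55.5 q [ 0.2   0.43  0.01  2.04 -1.03  0.13  2.61]
out worst 54.7 q [ 0.01  0.03  0.22  2.31 -1.03  0.13  2.6 ]
carry1 worst 44.3 q [ 1.67  0.74 -1.47  2.39 -0.35  0.22  2.86]
carry2 worst 38.9 q [ 1.39  1.02 -1.43  2.32  0.1   0.42  2.86]
mat worst 0.0 q [ 1.25  1.23 -1.21  2.31  0.39  0.35  2.86]
rho 6.283185307179586
back worst 0.1 q [-1.03 -0.26  1.01  1.84  0.27  1.18 -1.84]
roll worst 360.1 q [ 2.35 -0.29 -0.92  2.34 -1.03  1.73 -2.86]
tilt worst 538.1 q [ 2.95 -0.17 -1.36  2.54 -1.03  1.85 -2.86]
pre worst 566.0 q [ 2.95 -0.29 -1.39  2.54 -1.03  1.77 -2.86]
fin worst 690.1 q [ 2.95 -0.29 -1.47  2.54 -1.03  1.65 -2.86]
out worst 678.5 q [ 2.95 -0.29 -1.37  2.54 -1.03  1.8  -2.86]
carry1 worst 551.7 q [ 2.95 -0.29 -1.47  2.54 -1.03  1.73 -2.86]
carry2 worst 456.8 q [ 2.58 -0.29 -1.47  2.54 -1.03  1.57 -2.86]
mat worst 464.2 q [ 2.43 -0.29 -1.47  2.54 -1.03  1.39 -2.86]
```

```bash
cat > scan.py <<'E'
from sim import *
import io,contextlib
q0=np.array([-1.127,-.202,1.316,2.331,1.345,.147,-2.774])
F=fwd(-.19,.6);T=np.array([.686,-.1745,.113])+.0187*F[:,2]
pre=T-.06*F[:,2]+np.array([-.06,.012,.06])
for rho,mid in ((-np.pi,-np.pi),(-np.pi,-2.2),(-2*np.pi,-4.1)):
  for yt in (-1.2,-.8,.5,.9,1.3):
   for xy in ((.5,-.1),(.5,.1),(.55,.2)):
    f=io.StringIO()
    with contextlib.redirect_stdout(f):
      run(q0,[("",(.583,-.185,.269),-.19,.82,0),("back",(.48,-.134,.40),-.19,1.3,0),("roll",(*xy,.45),yt,1.5,mid),
     ("tilt",(*xy,.45),yt,.6,mid),("unyaw",(.55,-.1,.42),-.19,.6,rho),("pre",pre,-.19,.6,rho),("fin",T,-.19,.6,rho)],8)
    L=f.getvalue().strip().split("\n"); w=[float(l.split("worst ")[1].split()[0]) for l in L]
    print(round(rho,1),mid,yt,xy,w,L[-1].split("q ")[1] if w[-1]<5 else "")
E
python3 scan.py
```

```text
-3.1 -3.141592653589793 -1.2 (0.5, -0.1) [0.1, 16.3, 7.8, 27.4, 43.7, 55.5] 
-3.1 -3.141592653589793 -1.2 (0.5, 0.1) [0.1, 0.0, 0.0, 27.4, 43.7, 55.5] 
-3.1 -3.141592653589793 -1.2 (0.55, 0.2) [0.1, 0.0, 0.0, 27.4, 43.7, 55.5] 
-3.1 -3.141592653589793 -0.8 (0.5, -0.1) [0.1, 13.0, 0.0, 31.0, 43.7, 55.5] 
-3.1 -3.141592653589793 -0.8 (0.5, 0.1) [0.1, 0.1, 0.0, 30.9, 43.7, 55.5] 
-3.1 -3.141592653589793 -0.8 (0.55, 0.2) [0.1, 0.0, 0.0, 27.4, 43.7, 55.5] 
-3.1 -3.141592653589793 0.5 (0.5, -0.1) [0.1, 13.6, 13.2, 31.3, 43.7, 55.5] 
-3.1 -3.141592653589793 0.5 (0.5, 0.1) [0.1, 11.4, 37.0, 45.6, 43.7, 55.5] 
-3.1 -3.141592653589793 0.5 (0.55, 0.2) [0.1, 46.2, 28.4, 36.3, 43.7, 55.5] 
-3.1 -3.141592653589793 0.9 (0.5, -0.1) [0.1, 17.3, 33.4, 27.9, 43.7, 55.5] 
-3.1 -3.141592653589793 0.9 (0.5, 0.1) [0.1, 13.7, 13.3, 34.2, 43.7, 55.5] 
-3.1 -3.141592653589793 0.9 (0.55, 0.2) [0.1, 47.8, 32.9, 31.7, 43.7, 55.5] 
-3.1 -3.141592653589793 1.3 (0.5, -0.1) [0.1, 21.7, 75.4, 54.2, 43.7, 55.5] 
-3.1 -3.141592653589793 1.3 (0.5, 0.1) [0.1, 17.3, 33.8, 30.5, 43.7, 55.5] 
-3.1 -3.141592653589793 1.3 (0.
[... 1853 characters left out ...]
.6, 53.3, 27.2, 0.0] [-0.47  0.63  0.8   2.28  3.65  0.73  0.79]
-6.3 -4.1 0.9 (0.5, -0.1) [0.1, 49.7, 121.6, 138.3, 27.2, 0.0] [-0.47  0.63  0.8   2.28  3.65  0.73  0.79]
-6.3 -4.1 0.9 (0.5, 0.1) [0.1, 13.7, 84.6, 114.3, 27.2, 0.0] [-0.47  0.63  0.8   2.28  3.65  0.73  0.79]
-6.3 -4.1 0.9 (0.55, 0.2) [0.1, 0.2, 92.9, 146.5, 27.2, 0.0] [-0.47  0.63  0.8   2.28  3.65  0.73  0.79]
-6.3 -4.1 1.3 (0.5, -0.1) [0.1, 98.0, 165.9, 183.0, 27.2, 0.0] [-0.47  0.63  0.8   2.28  3.65  0.73  0.79]
-6.3 -4.1 1.3 (0.5, 0.1) [0.1, 50.3, 122.1, 140.9, 27.2, 0.0] [-0.47  0.63  0.8   2.28  3.65  0.73  0.79]
-6.3 -4.1 1.3 (0.55, 0.2) [0.1, 7.7, 103.8, 172.3, 27.2, 0.0] [-0.47  0.63  0.8   2.28  3.65  0.73  0.79]
```

```bash
cat > scan2.py <<'E'
from sim import *
import io,contextlib
qf=np.array([-.47,.63,.8,2.28,3.65,.73,.79])
F=fwd(-.19,.6);T=np.array([.686,-.1745,.113])+.0187*F[:,2]
for t in (.5,.6,.7):
 for y in (-1.0,-.6,-.19,.5,.9,1.3):
  for m in ((.485,.103),(.51,.115)):
   f=io.StringIO()
   Fm=fwd(y,t); P=np.array([*m,.04])+.0187*Fm[:,2]
   with contextlib.redirect_stdout(f):
    run(qf,[("",T,-.19,.6,0),("out",T+[-.12,.025,.04],-.19,t,0),("mid",(.53,-.06,.2),(-.19+y)/2,t,0),("above",P+[0,0,.1],y,t,0),("mat",P,y,t,0)],8)
   L=f.getvalue().strip().split("\n"); w=[float(l.split("worst ")[1].split()[0]) for l in L]
   print(t,y,m,w,L[-1].split("q ")[1])
E
python3 scan2.py
```

```text
0.5 -1.0 (0.485, 0.103) [16.8, 23.6, 0.8, 0.0] [-1.54  0.94  0.81  2.2   0.73  0.63  2.15]
0.5 -1.0 (0.51, 0.115) [16.8, 23.6, 0.0, 0.0] [-1.48  0.95  0.78  2.14  0.74  0.66  2.16]
0.5 -0.6 (0.485, 0.103) [16.8, 30.3, 27.5, 0.0] [-1.77  1.07  1.05  2.45  1.7   0.21  1.35]
0.5 -0.6 (0.51, 0.115) [16.8, 30.3, 25.5, 0.0] [-1.74  1.1   1.07  2.39  1.62  0.17  1.45]
0.5 -0.19 (0.485, 0.103) [16.8, 35.4, 65.0, 119.2] [-1.86  1.28  1.15  2.54  3.14  0.36  0.01]
0.5 -0.19 (0.51, 0.115) [16.8, 35.4, 71.5, 125.0] [-1.8   1.27  1.15  2.54  3.14  0.46  0.05]
0.5 0.5 (0.485, 0.103) [16.8, 31.5, 42.1, 45.8] [ 1.25  1.24 -1.14  2.54  3.17  0.4   2.86]
0.5 0.5 (0.51, 0.115) [16.8, 31.5, 34.2, 36.3] [ 1.15  1.21 -1.14  2.54  3.14  0.52  2.81]
0.5 0.9 (0.485, 0.103) [16.8, 18.3, 10.2, 0.0] [ 1.15  1.   -0.97  2.51  4.13  0.35  2.02]
0.5 0.9 (0.51, 0.115) [16.8, 18.3, 8.1, 0.0] [ 1.08  1.01 -0.97  2.47  4.08  0.36  2.03]
0.5 1.3 (0.485, 0.103) [16.8, 18.8, 54.3, 52.5] [ 1.18  1.11 -1.1   2.46  4.17  0.13  2.18]
0.5 1.3 (0.51, 0.115) [16.8, 18.8, 51.3, 49.7] [ 1.12  1.12 -1.1   2.41  4.17  0.13  2.15]
0
[... 1456 characters left out ...]
103) [0.0, 4.0, 42.5, 53.3] [-1.62  0.83  1.09  2.54  3.14  0.33  0.47]
0.7 -0.19 (0.51, 0.115) [0.0, 4.0, 30.6, 6.1] [-1.56  0.84  1.06  2.54  3.14  0.43  0.49]
0.7 0.5 (0.485, 0.103) [0.0, 0.5, 40.7, 61.3] [ 0.94  0.72 -1.04  2.54  3.14  0.36  2.33]
0.7 0.5 (0.51, 0.115) [0.0, 0.5, 20.5, 18.4] [ 0.83  0.7  -0.97  2.54  3.14  0.47  2.27]
0.7 0.9 (0.485, 0.103) [0.0, 23.6, 21.9, 8.3] [ 0.99  0.75 -0.95  2.5   4.1   0.28  1.79]
0.7 0.9 (0.51, 0.115) [0.0, 23.6, 20.6, 6.9] [ 0.91  0.75 -0.92  2.45  4.09  0.29  1.76]
0.7 1.3 (0.485, 0.103) [0.0, 38.4, 55.7, 53.2] [ 1.06  0.89 -1.06  2.46  4.17  0.13  2.04]
0.7 1.3 (0.51, 0.115) [0.0, 38.4, 53.3, 51.0] [ 0.99  0.9  -1.04  2.41  4.17  0.13  2.01]
```

```bash
cat > scan3.py <<'E'
from sim import *
import io,contextlib
q0=np.array([-1.127,-.202,1.316,2.331,1.345,.147,-2.774])
F=fwd(-.19,.7);T=np.array([.686,-.1745,.113])+.0187*F[:,2]
pre=T-.12*F[:,2]; B=2*np.pi
Fm=fwd(-1.,.7); M=np.array([.49,.103,.04])+.0187*Fm[:,2]
for xy in ((.5,.1),(.48,.15),(.45,.2)):
 for yt in (-1.2,-.8,-.5):
  for mid in (-3.3,-3.8,-4.2):
   for h in (.33,.42):
    f=io.StringIO()
    with contextlib.redirect_stdout(f):
      run(q0,[("",(.583,-.185,.269),-.19,.82,0),("back",(.48,-.134,.42),-.19,1.3,0),("roll",(*xy,h),yt,1.4,mid),
     ("tilt",(*xy,h),yt,.7,mid-.8),("unyaw",(.55,-.12,.32),-.19,.7,-B),("pre",pre,-.19,.7,-B),("fin",T,-.19,.7,-B),
     ("out",T+[-.12,.025,.04],-.19,.7,-B),("mid",(.53,-.06,.2),-.5,.7,-B),("above",M+[0,0,.1],-1.,.7,-B),("mat",M,-1.,.7,-B)],10)
    L=f.getvalue().strip().split("\n"); w=[float(l.split("worst ")[1].split()[0]) for l in L]
    print(xy,yt,mid,h,w) if max(w)>15 else print(f.getvalue(),xy,yt,mid,h)
E
python3 scan3.py
```

```text
(0.5, 0.1) -1.2 -3.3 0.33 [0.1, 0.0, 0.0, 15.1, 11.1, 0.0, 0.0, 0.3, 0.0, 0.0]
(0.5, 0.1) -1.2 -3.3 0.42 [0.1, 0.0, 0.0, 15.1, 11.1, 0.0, 0.0, 0.3, 0.0, 0.0]
(0.5, 0.1) -1.2 -3.8 0.33 [0.1, 0.0, 0.0, 15.1, 11.1, 0.0, 0.0, 0.3, 0.0, 0.0]
(0.5, 0.1) -1.2 -3.8 0.42 [0.1, 0.0, 0.0, 15.1, 11.1, 0.0, 0.0, 0.3, 0.0, 0.0]
(0.5, 0.1) -1.2 -4.2 0.33 [0.1, 24.1, 52.9, 37.7, 11.1, 0.0, 0.0, 0.3, 0.0, 0.0]
(0.5, 0.1) -1.2 -4.2 0.42 [0.1, 0.1, 0.0, 15.1, 11.1, 0.0, 0.0, 0.3, 0.0, 0.0]
(0.5, 0.1) -0.8 -3.3 0.33 [0.1, 0.1, 0.0, 15.1, 11.1, 0.0, 0.0, 0.3, 0.0, 0.0]
(0.5, 0.1) -0.8 -3.3 0.42 [0.1, 8.4, 3.6, 15.1, 11.1, 0.0, 0.0, 0.3, 0.0, 0.0]
(0.5, 0.1) -0.8 -3.8 0.33 [0.1, 13.5, 9.1, 15.1, 11.1, 0.0, 0.0, 0.3, 0.0, 0.0]
(0.5, 0.1) -0.8 -3.8 0.42 [0.1, 8.4, 3.6, 15.1, 11.1, 0.0, 0.0, 0.3, 0.0, 0.0]
(0.5, 0.1) -0.8 -4.2 0.33 [0.1, 13.5, 9.1, 15.1, 11.1, 0.0, 0.0, 0.3, 0.0, 0.0]
(0.5, 0.1) -0.8 -4.2 0.42 [0.1, 8.4, 3.6, 15.1, 11.1, 0.0, 0.0, 0.3, 0.0, 0.0]
(0.5, 0.1) -0.5 -3.3 0.33 [0.1, 6.7, 0.0, 15.1, 11.1, 0.0, 0.0, 0.3, 0.0, 0.0]
(0.5, 0.1) -0.5 -3.3 0.42 [0.1, 1.7, 0.0, 15.1, 11.1, 0.0, 0.0, 0.3, 
[... 2530 characters left out ...]
0.42 [0.1, 0.0, 0.0, 15.1, 11.1, 0.0, 0.0, 0.3, 0.0, 0.0]
(0.45, 0.2) -0.8 -4.2 0.33 [0.1, 11.0, 26.7, 15.1, 11.1, 0.0, 0.0, 0.3, 0.0, 0.0]
(0.45, 0.2) -0.8 -4.2 0.42 [0.1, 6.1, 12.6, 15.5, 11.1, 0.0, 0.0, 0.3, 0.0, 0.0]
(0.45, 0.2) -0.5 -3.3 0.33 [0.1, 0.1, 0.0, 15.1, 11.1, 0.0, 0.0, 0.3, 0.0, 0.0]
(0.45, 0.2) -0.5 -3.3 0.42 [0.1, 0.0, 0.0, 15.9, 11.1, 0.0, 0.0, 0.3, 0.0, 0.0]
(0.45, 0.2) -0.5 -3.8 0.33 [0.1, 3.3, 0.0, 15.1, 11.1, 0.0, 0.0, 0.3, 0.0, 0.0]
(0.45, 0.2) -0.5 -3.8 0.42 [0.1, 0.0, 0.0, 18.6, 11.1, 0.0, 0.0, 0.3, 0.0, 0.0]
(0.45, 0.2) -0.5 -4.2 0.33 [0.1, 3.3, 0.0, 15.1, 11.1, 0.0, 0.0, 0.3, 0.0, 0.0]
(0.45, 0.2) -0.5 -4.2 0.42 [0.1, 0.0, 0.0, 21.0, 11.1, 0.0, 0.0, 0.3, 0.0, 0.0]
```

```bash
python3 - <<'E'
from h import *
plan([((.50,-.13,.42),fwd(-.19,1.3))])
E
```

```text
off [0.0941, -0.0708, -0.3393] ang [0.005, -0.6965, 0.0019] rows>=3.6
```

```bash

python3 -m pendant '{"offset":[[0.094,-0.071,-0.34],[0.094,-0.071,-0.34],[0.094,-0.071,-0.34],[0.094,-0.071,-0.34],[0.094,-0.071,-0.34],[0.094,-0.071,-0.34]],"angular":[[0.005,-0.3,0],[0.005,-0.697,0.002],[0.005,-0.697,0.002],[0.005,-0.697,0.002],[0.005,-0.697,0.002],[0.005,-0.697,0.002]]}'
python3 - <<'E'
from h import *
np.set_printoptions(precision=3,suppress=True)
s=monitor.get_state();print(s['q'],s['tcp_pos'],s['tool_rot'])
w=[]
A=s['tcp_pos'];Bp=np.array([.48,.15,.36])
z=lambda r:Rn.from_euler('z',r).as_matrix()
for f in np.arange(1,6)/5: w.append((A+(Bp-A)*f,fwd(-.19-.81*f,1.3+.1*f)@z(-3.5*f)))
for f in np.arange(1,5)/4: w.append((Bp,fwd(-1.,1.4-.7*f)@z(-3.5-2.783*f)))
plan(w)
E
```

```text
time: 16.05
tcp_pos: [0.4983, -0.1311, 0.4203]
tool_rot: [-3.139, -0.279, -0.193]
wrist_force: [0.6, -1.0, -0.9]
finger_gap: 0.996
finger_force: 0.0
[-0.889 -0.218  0.884  1.792  0.231  1.218 -1.807] [ 0.498 -0.131  0.42 ] [-3.139 -0.279 -0.193]
off [-0.0343, -0.1089, 0.0156] ang [-0.0415, -0.0528, -0.6956] rows>=3.7
off [0.028, -0.1111, 0.012] ang [-0.0025, -0.0559, -0.6908] rows>=3.6
off [0.0818, -0.0806, 0.0094] ang [0.0334, -0.0404, -0.6899] rows>=3.6
off [0.1118, -0.0266, 0.0077] ang [0.0484, -0.0067, -0.689] rows>=3.6
off [0.1095, 0.0351, 0.0069] ang [0.0373, 0.026, -0.6883] rows>=3.6
off [0.0, 0.0, 0.0] ang [0.1476, -0.173, -0.8836] rows>=4.8
off [0.0, 0.0, 0.0] ang [0.2241, -0.0382, -0.8836] rows>=4.8
off [0.0, 0.0, 0.0] ang [0.1965, 0.1143, -0.8836] rows>=4.8
off [0.0, 0.0, 0.0] ang [0.0775, 0.2137, -0.8836] rows>=4.8
```

```bash

r(){ tail -n 6 | sed -n '2,3p'; }
python3 -m pendant '{"offset":[[-0.034,-0.109,0.016],[-0.034,-0.109,0.016],[-0.034,-0.109,0.016],[-0.034,-0.109,0.016]],"angular":[[-0.042,-0.053,-0.696],[-0.042,-0.053,-0.696],[-0.042,-0.053,-0.696],[-0.042,-0.053,-0.696]]}' | r
python3 -m pendant '{"offset":[[0.028,-0.111,0.012],[0.028,-0.111,0.012],[0.028,-0.111,0.012],[0.028,-0.111,0.012]],"angular":[[-0.002,-0.056,-0.691],[-0.002,-0.056,-0.691],[-0.002,-0.056,-0.691],[-0.002,-0.056,-0.691]]}' | r
python3 -m pendant '{"offset":[[0.082,-0.081,0.009],[0.082,-0.081,0.009],[0.082,-0.081,0.009],[0.082,-0.081,0.009]],"angular":[[0.033,-0.04,-0.69],[0.033,-0.04,-0.69],[0.033,-0.04,-0.69],[0.033,-0.04,-0.69]]}' | r
python3 -m pendant '{"offset":[[0.112,-0.027,0.008],[0.112,-0.027,0.008],[0.112,-0.027,0.008],[0.112,-0.027,0.008]],"angular":[[0.048,-0.007,-0.689],[0.048,-0.007,-0.689],[0.048,-0.007,-0.689],[0.048,-0.007,-0.689]]}' | r
python3 -m pendant '{"offset":[[0.11,0.035,0.007],[0.11,0.035,0.007],[0.11,0.035,0.007],[0.11,0.035,0.007]],"angular":[[0.037,0.026,-0.688],[0.037,0.026,-0.688],[0.037,0.026,-0.688],[0.037,0.026,-0.688]]}' | r
python3 - <<'E'
from h import *
np.set_printoptions(precision=3,suppress=True)
s=monitor.get_state();print(s['q'],s['tcp_pos'],s['tool_rot'])
z=lambda r:Rn.from_euler('z',r).as_matrix()
plan([((.48,.15,.36),fwd(-1.,1.4-.7*f)@z(-3.5-2.783*f)) for f in np.arange(1,5)/4])
E
```

```text
tcp_pos: [0.4967, -0.075, 0.4055]
tool_rot: [2.971, -0.19, 0.371]
tcp_pos: [0.4931, -0.019, 0.3927]
tool_rot: [2.91, -0.034, 0.896]
tcp_pos: [0.4895, 0.0373, 0.3801]
tool_rot: [2.958, 0.112, 1.42]
tcp_pos: [0.4859, 0.0935, 0.367]
tool_rot: [3.08, 0.185, 1.963]
tcp_pos: [0.4824, 0.1498, 0.3538]
tool_rot: [-3.076, 0.161, 2.511]
[-1.31   0.093  0.872  1.755  0.106  1.308  0.468] [0.482 0.15  0.354] [-3.076  0.161  2.511]
off [0.0021, -0.0033, -0.0126] ang [0.142, -0.172, -0.8756] rows>=4.7
off [0.0, 0.0, 0.0] ang [0.2241, -0.0382, -0.8836] rows>=4.8
off [0.0, 0.0, 0.0] ang [0.1965, 0.1143, -0.8836] rows>=4.8
off [0.0, 0.0, 0.0] ang [0.0775, 0.2137, -0.8836] rows>=4.8
```

```bash

r(){ tail -n 6 | sed -n '2,3p'; }
python3 -m pendant '{"offset":[[0.002,-0.003,-0.012],[0.002,-0.003,-0.012],[0.002,-0.003,-0.012],[0.002,-0.003,-0.012],[0.002,-0.003,-0.012]],"angular":[[0.142,-0.172,-0.876],[0.142,-0.172,-0.876],[0.142,-0.172,-0.876],[0.142,-0.172,-0.876],[0.142,-0.172,-0.876]]}' | r
python3 -m pendant '{"offset":[[0,0,0],[0,0,0],[0,0,0],[0,0,0],[0,0,0]],"angular":[[0.224,-0.038,-0.884],[0.224,-0.038,-0.884],[0.224,-0.038,-0.884],[0.224,-0.038,-0.884],[0.224,-0.038,-0.884]]}' | r
python3 -m pendant '{"offset":[[0,0,0],[0,0,0],[0,0,0],[0,0,0],[0,0,0]],"angular":[[0.197,0.114,-0.884],[0.197,0.114,-0.884],[0.197,0.114,-0.884],[0.197,0.114,-0.884],[0.197,0.114,-0.884]]}' | r
python3 - <<'E'
from h import *
np.set_printoptions(precision=3,suppress=True)
s=monitor.get_state();print(s['time'],s['q'],s['tcp_pos'],s['tool_rot'])
plan([((.48,.15,.36),fwd(-1.,.7))])
E
```

```text
tcp_pos: [0.4798, 0.1496, 0.3596]
tool_rot: [-2.836, 0.168, -3.062]
tcp_pos: [0.4797, 0.1492, 0.3592]
tool_rot: [-2.627, -0.093, -2.417]
tcp_pos: [0.4797, 0.1488, 0.3588]
tool_rot: [-2.653, -0.52, -1.829]
19.55 [-1.406  0.146  0.617  1.861  0.604  1.38   2.044] [0.48  0.149 0.359] [-2.653 -0.52  -1.829]
off [-0.0009, -0.0016, -0.003] ang [0.0841, 0.2092, -0.8809] rows>=4.8
```

```bash
python3 - <<'E'
from sim import *
from h import plan
q0=np.array([-1.406,.146,.617,1.861,.604,1.38,2.044])
F=fwd(-.19,.7);T=np.array([.686,-.1745,.113])+.0187*F[:,2];pre=T-.12*F[:,2]
run(q0,[("",(.48,.149,.359),-1,.875,.695),("a",(.50,.09,.34),-1,.7,0),("b",(.53,0,.3),-.7,.7,0),("b2",(.56,-.08,.26),-.42,.7,0),("pre",pre,-.19,.7,0),("fin",T,-.19,.7,0)])
plan([((.50,.09,.34),fwd(-1,.7)),((.53,0,.3),fwd(-.7,.7)),((.56,-.08,.26),fwd(-.42,.7)),(pre,fwd(-.19,.7)),(T,fwd(-.19,.7))])
E
```

```text
a worst 0.0 q [-1.36  0.14  0.61  1.99  0.83  1.28  2.61]
b worst 0.0 q [-1.28 -0.08  0.69  2.28  1.16  0.95  2.69]
b2 worst 0.0 q [-1.14 -0.18  0.92  2.43  1.59  0.53  2.77]
pre worst 0.1 q [-0.33  0.18  0.58  2.39  3.69  0.32  0.98]
fin worst 0.0 q [-0.25  0.51  0.52  2.22  3.67  0.48  0.9 ]
off [0.0711, -0.0218, 0.1066] ang [0.0841, 0.2092, -0.8809] rows>=4.8
off [0.0573, 0.0468, 0.1922] ang [0.2921, 0.0, -0.2461] rows>=2.1
off [0.0348, 0.0837, 0.1655] ang [0.2727, -0.0, -0.2297] rows>=1.9
off [-0.0244, 0.1051, 0.2249] ang [0.224, 0.0, -0.1887] rows>=2.5
off [-0.0, 0.0, 0.24] ang [0.0, 0.0, 0.0] rows>=2.4
```

```bash

r(){ tail -n 6 | sed -n '2,3p'; }
python3 -m pendant '{"offset":[[0.071,-0.022,0.107],[0.071,-0.022,0.107],[0.071,-0.022,0.107],[0.071,-0.022,0.107],[0.071,-0.022,0.107]],"angular":[[0.084,0.209,-0.881],[0.084,0.209,-0.881],[0.084,0.209,-0.881],[0.084,0.209,-0.881],[0.084,0.209,-0.881]]}' | r
python3 -m pendant '{"offset":[[0.057,0.047,0.192],[0.057,0.047,0.192],[0.057,0.047,0.192],[0.057,0.047,0.192]],"angular":[[0.292,0,-0.246],[0.292,0,-0.246],[0.292,0,-0.246],[0.292,0,-0.246]]}' | r
python3 -m pendant '{"offset":[[0.035,0.084,0.166],[0.035,0.084,0.166],[0.035,0.084,0.166],[0.035,0.084,0.166],[0.035,0.084,0.166],[0.035,0.084,0.166]],"angular":[[0.273,0,-0.23],[0.273,0,-0.23],[0.273,0,-0.23],[0.273,0,-0.23],[0.273,0,-0.23],[0.273,0,-0.23]]}' | r
python3 - <<'E'
from sim import *
from h import plan,monitor
s=monitor.get_state();print(s['time'],s['q'],s['tcp_pos'],s['tool_rot'])
F=fwd(-.19,.7);T=np.array([.686,-.1745,.113])+.0187*F[:,2];pre=T-.12*F[:,2]
plan([(pre,F),(T,F)])
E
```

```text
tcp_pos: [0.5001, 0.0892, 0.3397]
tool_rot: [3.14, -0.871, -1.001]
tcp_pos: [0.5292, -0.0036, 0.3005]
tool_rot: [-3.133, -0.873, -0.717]
tcp_pos: [0.5626, -0.0795, 0.2633]
tool_rot: [-3.132, -0.881, -0.432]
21.05 [-1.1  -0.09  0.82  2.43  1.57  0.56  2.69] [ 0.56 -0.08  0.26] [-3.13 -0.88 -0.43]
off [-0.0336, 0.1087, 0.2252] ang [0.2237, -0.0134, -0.197] rows>=2.5
off [-0.0, 0.0, 0.24] ang [0.0, 0.0, 0.0] rows>=2.4
```

```bash

python3 -m pendant '{"offset":[[-0.006,0.018,0.038],[-0.011,0.036,0.075],[-0.017,0.054,0.113],[-0.022,0.072,0.15],[-0.028,0.09,0.188],[-0.034,0.109,0.225],[-0.034,0.109,0.225],[-0.034,0.109,0.225],[-0.034,0.109,0.225],[-0.034,0.109,0.225],[-0.034,0.109,0.225],[-0.034,0.109,0.225]],"angular":[[0.037,-0.002,-0.033],[0.075,-0.004,-0.066],[0.112,-0.006,-0.1],[0.15,-0.009,-0.13],[0.187,-0.011,-0.165],[0.224,-0.013,-0.197],[0.224,-0.013,-0.197],[0.224,-0.013,-0.197],[0.224,-0.013,-0.197],[0.224,-0.013,-0.197],[0.224,-0.013,-0.197],[0.224,-0.013,-0.197]]}'
python3 - <<'E'
from sim import *
from h import *
np.set_printoptions(precision=3,suppress=True)
s=monitor.get_state();print(s['time'],s['q'])
F=fwd(-.19,.7);T=np.array([.686,-.1745,.113])+.0187*F[:,2];pre=T-.12*F[:,2]
print(pre);plan([(pre,F),(T,F)])
w=cam("wrist")
for k,z in [("tin",.084),("tin_lid",.146)]:
    for m in mark_of(w,k)[:2]: print(k,m,atz(w,m["pixel"],z))
E
```

```text
time: 22.25
tcp_pos: [0.6092, -0.1603, 0.1777]
tool_rot: [-3.141, -0.871, -0.19]
wrist_force: [0.0, 0.2, 0.2]
finger_gap: 0.998
finger_force: 0.0
22.25 [-0.164  0.252  0.391  2.399  3.366  0.375  1.305]
[ 0.61  -0.16   0.178]
off [0.0017, -0.0011, 0.0002] ang [-0.0012, -0.0003, 0.0001] rows>=0.0
off [-0.0, 0.0, 0.24] ang [0.0, 0.0, 0.0] rows>=2.4
tin {'pixel': [250.4, 215.9], 'confidence': 0.69} [ 0.683 -0.172  0.084]
tin_lid {'pixel': [252.9, 174.3], 'confidence': 0.56} [ 0.684 -0.174  0.146]
```

```bash

python3 -m pendant '{"offset":[[0.001,-0.001,0.06],[0.001,-0.001,0.12],[0.001,-0.001,0.18],[0.001,-0.001,0.238],[0.001,-0.001,0.238],[0.001,-0.001,0.238]],"angular":[[0,0,0],[0,0,0],[0,0,0],[0,0,0],[0,0,0],[0,0,0]]}'
python3 -m pendant '{"offset":[[0,0,0],[0,0,0],[0,0,0],[0,0,0],[0,0,0],[0,0,0],[0,0,0],[0,0,0]],"angular":[[0,0,0],[0,0,0],[0,0,0],[0,0,0],[0,0,0],[0,0,0],[0,0,0],[0,0,0]]}' 1 30
python3 - <<'E'
from h import *
w=cam("wrist");save(w,"w7.png");print(monitor.get_state()['q'].round(2))
F=fwd(-.19,.7);p=np.array(monitor.get_state()['tcp_pos'])
plan([(p+[0,0,.025],F),(p+[-.13,.025,.05],F)])
E
```

```text
time: 23.0
tcp_pos: [0.6976, -0.1779, 0.1003]
tool_rot: [3.141, -0.869, -0.19]
wrist_force: [-0.1, -0.5, -0.7]
finger_gap: 1.004
finger_force: 0.0
time: 23.8
tcp_pos: [0.6982, -0.1781, 0.1014]
tool_rot: [-3.14, -0.871, -0.191]
wrist_force: [-4.4, 2.5, 6.4]
finger_gap: 0.617
finger_force: 30.0
[-0.09  0.54  0.34  2.23  3.39  0.5   1.23]
off [0.0382, -0.0, -0.0322] ang [-0.0004, -0.0002, -0.0012] rows>=0.5
off [-0.1323, 0.0, -0.2347] ang [0.0, 0.0, 0.0] rows>=2.7
```

View pics/w7.png

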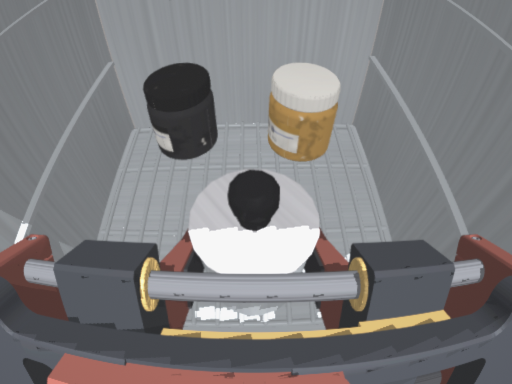

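The tin is held (gap 54 mm), lid level with its knob at (254,195). Lift and withdraw.

```bash

python3 -m pendant '{"offset":[[0.009,0,-0.008],[0.019,0,-0.016],[0.029,0,-0.024],[0.038,0,-0.032],[0.038,0,-0.032]],"angular":[[0,0,0],[0,0,0],[0,0,0],[0,0,0],[0,0,0]]}'
python3 -m pendant '{"offset":[[-0.008,0,-0.014],[-0.025,0,-0.045],[-0.045,0,-0.08],[-0.066,0,-0.117],[-0.086,0,-0.153],[-0.107,0,-0.19],[-0.124,0,-0.22],[-0.132,0,-0.235],[-0.132,0,-0.235]],"angular":[[0,0,0],[0,0,0],[0,0,0],[0,0,0],[0,0,0],[0,0,0],[0,0,0],[0,0,0],[0,0,0]]}'
python3 - <<'E'
from sim import *
from h import *
np.set_printoptions(precision=3,suppress=True)
s=monitor.get_state();q0=s['q'];print(q0,s['wrist_force'])
P=np.array(s['tcp_pos']);F=fwd(-1.,.7);M=np.array([.49,.103,.085])+.0187*F[:,2]
W=[("m1",(.55,-.08,.17),-.45,.7,0),("m2",(.525,.0,.16),-.75,.7,0),("ab",M,-1.,.7,0),("mat",M-[0,0,.045],-1,.7,0)]
run(q0,[("",P,-.19,.7,0)]+W)
print(M)
plan([(w[1],fwd(w[2],.7)) for w in W])
E
```

```text
time: 24.35
tcp_pos: [0.6983, -0.1788, 0.1267]
tool_rot: [-3.141, -0.871, -0.192]
wrist_force: [-0.1, -0.1, -3.4]
finger_gap: 0.617
finger_force: 30.0
time: 25.25
tcp_pos: [0.567, -0.1533, 0.1508]
tool_rot: [-3.14, -0.869, -0.192]
wrist_force: [0.6, 0.3, -4.0]
finger_gap: 0.619
finger_force: 30.0
[-0.178  0.272  0.409  2.508  3.328  0.498  1.34 ] [ 0.577  0.323 -3.968]
m1 worst 0.0 q [-0.605  0.073  0.46   2.52   2.121  0.432  2.098]
m2 worst 0.0 q [-0.835  0.201  0.295  2.407  1.386  0.763  2.24 ]
ab worst 0.0 q [-0.955  0.522  0.185  2.215  1.063  0.919  2.037]
mat worst 0.0 q [-0.959  0.619  0.193  2.216  1.113  0.86   1.938]
[0.498 0.091 0.073]
off [-0.0102, -0.1374, -0.0714] ang [-0.2524, 0.0023, 0.2116] rows>=1.7
off [-0.0891, -0.1223, -0.0748] ang [-0.2921, 0.0, 0.2461] rows>=2.0
off [-0.2388, -0.0959, -0.0132] ang [-0.2435, 0.0, 0.2051] rows>=2.6
off [-0.0688, 0.0, 0.058] ang [0.0, 0.0, 0.0] rows>=0.9
```

```bash

r(){ sed -n '2,5p'; }
python3 -m pendant '{"offset":[[-0.001,-0.014,-0.007],[-0.003,-0.041,-0.021],[-0.005,-0.069,-0.036],[-0.007,-0.096,-0.05],[-0.009,-0.123,-0.064],[-0.01,-0.137,-0.071],[-0.01,-0.137,-0.071],[-0.01,-0.137,-0.071]],"angular":[[-0.025,0,0.021],[-0.076,0,0.063],[-0.126,0,0.106],[-0.177,0,0.148],[-0.227,0,0.19],[-0.252,0.002,0.212],[-0.252,0.002,0.212],[-0.252,0.002,0.212]]}' |r
python3 -m pendant '{"offset":[[-0.009,-0.012,-0.007],[-0.027,-0.037,-0.022],[-0.045,-0.061,-0.037],[-0.062,-0.086,-0.052],[-0.08,-0.11,-0.067],[-0.089,-0.122,-0.075],[-0.089,-0.122,-0.075],[-0.089,-0.122,-0.075]],"angular":[[-0.029,0,0.025],[-0.088,0,0.074],[-0.146,0,0.123],[-0.204,0,0.172],[-0.263,0,0.221],[-0.292,0,0.246],[-0.292,0,0.246],[-0.292,0,0.246]]}' |r
python3 - <<'E'
from sim import *
from h import *
np.set_printoptions(precision=3,suppress=True)
s=monitor.get_state();q0=s['q'];print(q0,s['wrist_force'])
F=fwd(-1.,.7);M=np.array([.488,.103,0])+.0187*F[:,2]
plan([((M[0],M[1],.073),F),((M[0],M[1],.0275),F)])
c=cam("top")
for m in mark_of(c,"mat")[:2]: print(m,atz(c,m["pixel"],0))
E
```

```text
tcp_pos: [0.5524, -0.0791, 0.1703]
tool_rot: [3.141, -0.872, -0.446]
wrist_force: [-0.4, -1.2, -3.5]
finger_gap: 0.618
tcp_pos: [0.5266, -0.0025, 0.1603]
tool_rot: [3.141, -0.872, -0.75]
wrist_force: [0.9, -0.4, -3.2]
finger_gap: 0.615
[-1.2    0.368  0.667  2.386  1.269  0.652  2.25 ] [ 0.933 -0.364 -3.169]
off [-0.2448, -0.0946, -0.02] ang [-0.243, -0.0022, 0.2048] rows>=2.6
off [-0.0696, 0.0, 0.0586] ang [0.0, 0.0, 0.0] rows>=0.9
{'pixel': [222.4, 246.5], 'confidence': 0.83} [0.48  0.106 0.   ]
{'pixel': [327.0, 295.3], 'confidence': 0.72} [ 0.475 -0.243  0.   ]
```

```bash

r(){ sed -n '2,5p'; }
python3 -m pendant '{"offset":[[-0.025,-0.01,-0.002],[-0.06,-0.024,-0.005],[-0.1,-0.04,-0.008],[-0.14,-0.055,-0.012],[-0.18,-0.07,-0.015],[-0.22,-0.085,-0.018],[-0.245,-0.095,-0.02],[-0.245,-0.095,-0.02],[-0.245,-0.095,-0.02]],"angular":[[-0.025,0,0.02],[-0.06,0,0.05],[-0.1,0,0.084],[-0.14,0,0.118],[-0.18,0,0.15],[-0.22,0,0.185],[-0.243,-0.002,0.205],[-0.243,-0.002,0.205],[-0.243,-0.002,0.205]]}' |r
python3 -m pendant '{"offset":[[-0.014,0,0.012],[-0.028,0,0.024],[-0.042,0,0.036],[-0.05,0,0.042],[-0.05,0,0.042]],"angular":[[0,0,0],[0,0,0],[0,0,0],[0,0,0],[0,0,0]]}' |r
python3 - <<'E'
from h import *
np.set_printoptions(precision=4,suppress=True)
s=monitor.get_state();print(s['q'],s['wrist_force'],s['tcp_pos'])
F=fwd(-1.,.7);p=np.array(s['tcp_pos']);p[2]=.0265
plan([(p,F)])
E
```

```text
tcp_pos: [0.4955, 0.0916, 0.0733]
tool_rot: [3.141, -0.871, -1.0]
wrist_force: [-0.9, -0.6, -3.5]
finger_gap: 0.62
tcp_pos: [0.4948, 0.093, 0.0394]
tool_rot: [3.14, -0.87, -0.997]
wrist_force: [0.1, -0.9, -2.6]
finger_gap: 0.617
[-1.235   0.7423  0.4894  2.1817  0.8356  0.7211  2.1339] [ 0.092  -0.8869 -2.647 ] [0.4948 0.093  0.0394]
off [-0.0197, -0.0, 0.0166] ang [-0.0002, 0.0008, 0.0022] rows>=0.3
```

```bash

r(){ sed -n '2,5p'; }
python3 -m pendant '{"offset":[[-0.006,0,0.005],[-0.011,0,0.009],[-0.016,0,0.0135],[-0.019,0,0.016],[-0.019,0,0.016]],"angular":[[0,0,0],[0,0,0],[0,0,0],[0,0,0],[0,0,0]]}' |r
python3 - <<'E'
from h import *
np.set_printoptions(precision=4,suppress=True)
s=monitor.get_state();print(s['time'],s['wrist_force'],s['tcp_pos'])
E
```

```text
tcp_pos: [0.495, 0.0933, 0.0275]
tool_rot: [3.141, -0.87, -0.999]
wrist_force: [0.4, -0.2, -2.4]
finger_gap: 0.616
28.85 [ 0.3851 -0.2035 -2.3722] [0.495  0.0933 0.0275]
```

```bash

r(){ sed -n '2,5p'; }
python3 -m pendant '{"offset":[[-0.0015,0,0.0013],[-0.0015,0,0.0013]],"angular":[[0,0,0],[0,0,0]]}' |r
python3 -m pendant '{"offset":[[-0.0015,0,0.0013],[-0.0015,0,0.0013]],"angular":[[0,0,0],[0,0,0]]}' |r
```

```text
tcp_pos: [0.4951, 0.0933, 0.0267]
tool_rot: [-3.141, -0.869, -1.0]
wrist_force: [0.6, 0.1, -3.0]
finger_gap: 0.619
tcp_pos: [0.4952, 0.0932, 0.0263]
tool_rot: [-3.141, -0.871, -1.0]
wrist_force: [-4.9, 2.4, 4.0]
finger_gap: 0.619
```

```bash

r(){ sed -n '2,5p'; }
python3 -m pendant '{"offset":[[0,0,0],[0,0,0],[0,0,0],[0,0,0],[0,0,0],[0,0,-0.03],[0,0,-0.08],[0,0,-0.14],[0,0,-0.2],[0,0,-0.26],[0,0,-0.26]],"angular":[[0,0,0],[0,0,0],[0,0,0],[0,0,0],[0,0,0],[0,0,0],[0,0,0],[0,0,0],[0,0,0],[0,0,0],[0,0,0]]}' -1 |r
python3 - <<'E'
from sim import *
from h import *
np.set_printoptions(precision=3,suppress=True)
s=monitor.get_state();q0=s['q'];print(s['time'],q0)
P=np.array(s['tcp_pos'])
for r in (-.3,.3,.9,1.3):
  print(r)
  run(q0,[("",P,-1,.7,0),("a",(.45,.14,.24),-1,1.2,r/2),("b",(.4875,.105,.2),-1,1.57,r),("c",(.4875,.105,.079),-1,1.57,r),("d",(.46,.24,.05),-1,1.57,r)])
c=cam("top");w=cam("wrist")
for n,q in (("t",c),("w",w)):
  for k,z in (("tin",.009),("tin_lid",.071)):
    for m in mark_of(q,k)[:2]: print(n,k,m["confidence"],atz(q,m["pixel"],z))
im=np.hstack([c["image"],w["image"]]);cv2.imwrite("pics/b8.png",cv2.resize(im[:,:,::-1],(800,300),interpolation=cv2.INTER_AREA))
E
```

```text
tcp_pos: [0.4411, 0.1805, 0.1106]
tool_rot: [-3.136, -0.866, -0.999]
wrist_force: [0.2, 0.1, -0.2]
finger_gap: 0.998
30.35 [-1.371  0.589  0.417  2.103  0.675  1.     2.219]
-0.3
a worst 0.3 q [ 0.349  0.146 -1.09   2.044  0.557  1.132  2.86 ]
b worst 25.0 q [ 0.67   0.649 -1.47   1.935  0.743  1.304  2.86 ]
c worst 22.7 q [ 0.707  0.841 -1.42   2.091  0.955  1.128  2.834]
d worst 0.0 q [ 0.37   0.861 -1.319  2.063  0.987  1.077  2.569]
0.3
a worst 0.0 q [-1.135  0.083  0.512  2.048  0.384  1.045  2.744]
b worst 0.2 q [ 0.524  0.276 -0.959  1.972  0.265  1.024  2.86 ]
c worst 0.0 q [ 0.394  0.44  -0.832  2.104  0.463  0.785  2.689]
d worst 0.0 q [ 0.066  0.519 -0.779  2.075  0.534  0.755  2.368]
0.9
a worst 0.0 q [-1.171  0.085  0.551  2.048  0.38   1.044  2.449]
b worst 0.0 q [-0.862  0.214  0.654  1.973 -0.153  1.003  2.68 ]
c worst 0.0 q [-0.784  0.375  0.586  2.107 -0.303  0.741  2.813]
d worst 0.0 q [-0.992  0.449  0.526  2.078 -0.345  0.698  2.575]
1.3
a worst 0.0 q [-1.195  0.086  0.577  2.048  0.377  1.042  2.252]
b worst 0.0 q [-0.898  0.22   0.697  1.973 -0.166  1.005  2.293]
c worst 0.0 q [-0.813  0.382  0.622  2.107 -0.325  0.745  2.433]
d worst 0.0 q [-1.02   0.457  0.561  2.078 -0.37   0.703  2.198]
t tin 0.52 [0.49  0.105 0.009]
t tin 0.45 [ 0.508 -0.366  0.009]
t tin_lid 0.67 [0.483 0.094 0.071]
t tin_lid 0.47 [0.452 0.073 0.071]
w tin 0.77 [0.486 0.108 0.009]
w tin_lid 0.97 [0.484 0.106 0.071]
```

View pics/b8.png

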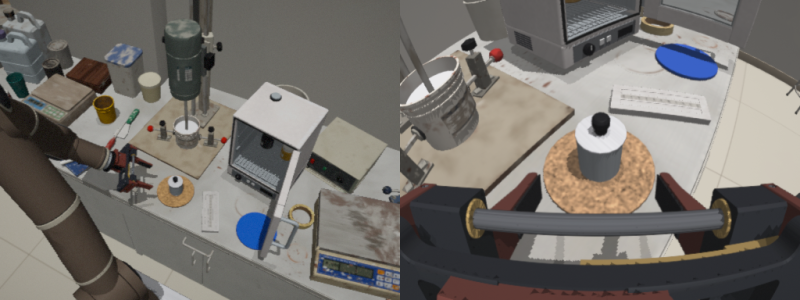

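The tin stands on the cork mat with its lid on (wrist view: tin at (600,150), knob at (600,122)), and the door is still open in the top view. Next, the lid.

```bash
python3 - <<'E'
from h import *
z=lambda r:Rn.from_euler('z',r).as_matrix()
plan([((.45,.14,.24),fwd(-1,1.2)@z(.7)),((.486,.1055,.17),fwd(-1,np.pi/2)@z(1.4)),((.486,.1055,.08),fwd(-1,np.pi/2)@z(1.4))])
E
```

```text
off [0.2443, 0.0238, -0.1161] ang [-0.2211, -0.6108, 0.8722] rows>=5.7
off [0.0153, -0.0434, 0.1656] ang [-0.4179, -0.2397, 0.8809] rows>=5.3
off [-0.0, 0.0, 0.18] ang [0.0, 0.0, 0.0] rows>=1.8
```

```bash

r(){ sed -n '2,5p'; }
python3 -m pendant '{"offset":[[0.08,0.008,-0.116],[0.16,0.016,-0.116],[0.244,0.024,-0.116],[0.244,0.024,-0.116],[0.244,0.024,-0.116],[0.244,0.024,-0.116],[0.244,0.024,-0.116]],"angular":[[-0.221,-0.611,0.872],[-0.221,-0.611,0.872],[-0.221,-0.611,0.872],[-0.221,-0.611,0.872],[-0.221,-0.611,0.872],[-0.221,-0.611,0.872],[-0.221,-0.611,0.872]]}' |r
python3 -m pendant '{"offset":[[0.003,-0.009,0.033],[0.006,-0.017,0.066],[0.009,-0.026,0.1],[0.012,-0.035,0.133],[0.015,-0.043,0.166],[0.015,-0.043,0.166],[0.015,-0.043,0.166]],"angular":[[-0.418,-0.24,0.881],[-0.418,-0.24,0.881],[-0.418,-0.24,0.881],[-0.418,-0.24,0.881],[-0.418,-0.24,0.881],[-0.418,-0.24,0.881],[-0.418,-0.24,0.881]]}' |r
python3 - <<'E'
from h import *
np.set_printoptions(precision=3,suppress=True)
s=monitor.get_state();print(s['time'],s['q'])
w=cam("wrist");c=cam("top")
for n,q in (("t",c),("w",w)):
  for k,z in (("tin",.009),("tin_lid",.071)):
    for m in mark_of(q,k)[:2]: print(n,k,m["pixel"],m["confidence"],atz(q,m["pixel"],z))
save(w,"w9.png")
z=lambda r:Rn.from_euler('z',r).as_matrix()
plan([((.486,.1055,.08),fwd(-1,np.pi/2)@z(1.4))])
E
```

```text
tcp_pos: [0.4503, 0.1385, 0.2406]
tool_rot: [-2.896, -0.277, -1.74]
wrist_force: [-0.0, 0.5, 0.7]
finger_gap: 1.001
tcp_pos: [0.4851, 0.106, 0.1689]
tool_rot: [3.141, -0.003, -2.398]
wrist_force: [-0.3, 0.7, 0.2]
finger_gap: 0.997
32.05 [-0.864  0.288  0.671  1.997 -0.221  0.931  2.235]
t tin [225.8, 244.4] 0.44 [0.487 0.098 0.009]
t tin_lid [227.0, 231.7] 0.73 [0.494 0.094 0.071]
w tin_lid [255.6, 198.9] 0.72 [0.484 0.108 0.071]
off [0.0035, -0.005, 0.1804] ang [0.0015, 0.0024, 0.0067] rows>=1.8
```

```bash

r(){ sed -n '2,6p'; }
python3 -m pendant '{"offset":[[0.001,-0.001,0.06],[0.001,-0.001,0.12],[0.001,-0.001,0.16],[0.001,-0.001,0.178],[0.001,-0.001,0.178]],"angular":[[0,0,0],[0,0,0],[0,0,0],[0,0,0],[0,0,0]]}' |r
python3 -m pendant '{"offset":[[0,0,0],[0,0,0],[0,0,0],[0,0,0],[0,0,0],[0,0,0],[0,0,0],[0,0,0],[0,0,0],[0,0,0],[0,0,0],[0,0,0]],"angular":[[0,0,0],[0,0,0],[0,0,0],[0,0,0],[0,0,0],[0,0,0],[0,0,0],[0,0,0],[0,0,0],[0,0,0],[0,0,0],[0,0,0]]}' 1 15 |r
```

```text
tcp_pos: [0.4852, 0.1069, 0.0803]
tool_rot: [3.14, 0.0, -2.397]
wrist_force: [0.9, -0.1, 0.2]
finger_gap: 0.999
finger_force: 0.0
tcp_pos: [0.4859, 0.1065, 0.0809]
tool_rot: [3.14, 0.002, -2.398]
wrist_force: [1.2, -0.5, -0.1]
finger_gap: 0.219
finger_force: 15.0
```

```bash

r(){ sed -n '2,6p'; }
python3 -m pendant '{"offset":[[0,0,-0.01],[0,0,-0.025],[0,0,-0.05],[0,0,-0.08],[0,0,-0.11],[0,0,-0.12],[0,0,-0.12]],"angular":[[0,0,0],[0,0,0],[0,0,0],[0,0,0],[0,0,0],[0,0,0],[0,0,0]]}' |r
python3 - <<'E'
from h import *
np.set_printoptions(precision=3,suppress=True)
s=monitor.get_state();print(s['time'],s['q'],s['finger_gap'])
w=cam("wrist");save(w,"w10.png");c=cam("top")
for k,z in (("tin",.009),("tin_lid",.131)):
    for m in mark_of(w,k)[:2]: print(k,m["pixel"],m["confidence"],atz(w,m["pixel"],z))
for m in mark_of(c,"timer"): print(m["pixel"],m["confidence"],atz(c,m["pixel"],0))
R=None
plan([((.464,.230,.14),None),((.464,.230,.035),None),((.464,.230,.0185),None)])
E
```

```text
tcp_pos: [0.4862, 0.1069, 0.142]
tool_rot: [3.14, 0.004, -2.398]
wrist_force: [0.2, 0.3, -1.3]
finger_gap: 0.212
finger_force: 15.0
34.75 [-0.844  0.328  0.657  2.025 -0.265  0.868  2.274] 0.21152602904311216
tin_lid [257.7, 232.1] 0.79 [0.484 0.109 0.131]
[157.5, 215.6] 0.66 [0.486 0.354 0.   ]
off [-0.1359, 0.2109, 0.0011] ang [0.0, 0.0, 0.0] rows>=2.5
off [0.0001, -0.0004, 0.21] ang [0.0, 0.0, 0.0] rows>=2.1
off [0.0, -0.0001, 0.033] ang [0.0, 0.0, 0.0] rows>=0.3
```

View pics/w10.png

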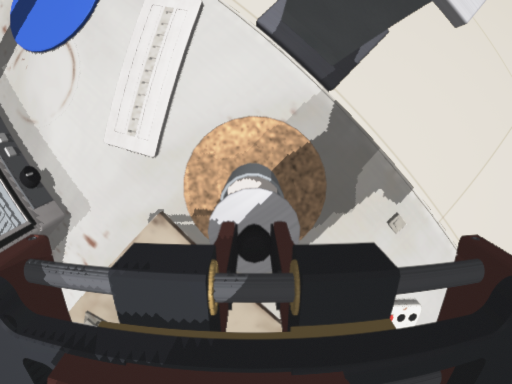

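Lid held by the knob at (254,240), with the tin standing open on the mat at (253,185). A small object sits at (395,222), world (0.405,0.255), clear of the drop spot.

```bash

r(){ sed -n '2,6p'; }
python3 -m pendant '{"offset":[[-0.02,0.03,0],[-0.055,0.083,0],[-0.09,0.137,0],[-0.12,0.183,0],[-0.133,0.208,0],[-0.133,0.208,0],[-0.133,0.208,0.05],[-0.133,0.208,0.11],[-0.133,0.208,0.17],[-0.133,0.208,0.21],[-0.133,0.208,0.222],[-0.133,0.208,0.222]],"angular":[[0,0,0],[0,0,0],[0,0,0],[0,0,0],[0,0,0],[0,0,0],[0,0,0],[0,0,0],[0,0,0],[0,0,0],[0,0,0],[0,0,0]]}' |r
python3 -c "
from h import *
s=monitor.get_state();p=s['tcp_pos'];print(p,s['q'].round(2));plan([((p[0],p[1],.0185),None)])"
```

```text
tcp_pos: [0.4644, 0.2265, 0.0297]
tool_rot: [3.141, -0.0, -2.4]
wrist_force: [0.1, -0.3, -0.0]
finger_gap: 0.219
finger_force: 15.0
[0.46444405 0.2265106  0.02974573] [-0.94  0.53  0.51  2.06 -0.42  0.65  2.16]
off [-0.0, -0.0, 0.0225] ang [0.0, 0.0, 0.0] rows>=0.2
```

```bash

r(){ sed -n '2,6p'; }
python3 -m pendant '{"offset":[[0,0,0.008],[0,0,0.016],[0,0,0.02],[0,0,0.02]],"angular":[[0,0,0],[0,0,0],[0,0,0],[0,0,0]]}' |r
python3 -m pendant '{"offset":[[0,0,0.0016],[0,0,0.0016],[0,0,0.003],[0,0,0.003]],"angular":[[0,0,0],[0,0,0],[0,0,0],[0,0,0]]}' |r
```

```text
tcp_pos: [0.4644, 0.2285, 0.0203]
tool_rot: [3.14, 0.002, -2.398]
wrist_force: [0.4, 0.6, -0.6]
finger_gap: 0.212
finger_force: 15.0
tcp_pos: [0.4643, 0.2283, 0.0186]
tool_rot: [3.14, 0.002, -2.398]
wrist_force: [-0.4, 0.6, 0.0]
finger_gap: 0.217
finger_force: 15.0
```

```bash

r(){ sed -n '2,6p'; }
python3 -m pendant '{"offset":[[0,0,0.001],[0,0,0.001]],"angular":[[0,0,0],[0,0,0]]}' |r
python3 -m pendant '{"offset":[[0,0,0.001],[0,0,0.001]],"angular":[[0,0,0],[0,0,0]]}' |r
```

```text
tcp_pos: [0.4643, 0.2283, 0.0181]
tool_rot: [3.14, 0.002, -2.398]
wrist_force: [-0.8, 0.7, -0.9]
finger_gap: 0.217
finger_force: 15.0
tcp_pos: [0.4645, 0.2283, 0.0178]
tool_rot: [3.14, 0.002, -2.398]
wrist_force: [1.1, -0.1, 1.1]
finger_gap: 0.217
finger_force: 15.0
```

```bash

r(){ sed -n '2,6p'; }
python3 -m pendant '{"offset":[[0,0,0],[0,0,0],[0,0,0],[0,0,0],[0,0,0],[0,0,-0.02],[0,0,-0.08],[0,0,-0.16],[0,0,-0.24],[0,0,-0.3],[0,0,-0.3]],"angular":[[0,0,0],[0,0,0],[0,0,0],[0,0,0],[0,0,0],[0,0,0],[0,0,0],[0,0,0],[0,0,0],[0,0,0],[0,0,0]]}' 0 |r
python3 - <<'E'
from h import *
np.set_printoptions(precision=3,suppress=True)
s=monitor.get_state();print(s['time'])
w=cam("wrist");c=cam("top")
for k,z in (("tin",.009),("tin_lid",.008)):
  for q in (w,c):
    for m in mark_of(q,k)[:2]: print(k,m["pixel"],m["confidence"],atz(q,m["pixel"],z))
im=np.hstack([c["image"],w["image"]]);cv2.imwrite("pics/b11.png",cv2.resize(im[:,:,::-1],(800,300),interpolation=cv2.INTER_AREA))
E
```

```text
tcp_pos: [0.4666, 0.2288, 0.1722]
tool_rot: [3.14, 0.009, -2.399]
wrist_force: [-0.0, 0.4, 0.5]
finger_gap: 0.5
finger_force: 0.0
38.5
tin [159.5, 120.9] 0.92 [0.485 0.103 0.009]
tin [226.3, 242.8] 0.73 [0.492 0.099 0.009]
tin_lid [255.3, 180.2] 0.72 [0.464 0.229 0.008]
tin_lid [188.2, 236.8] 0.56 [0.457 0.217 0.008]
```

View pics/b11.png

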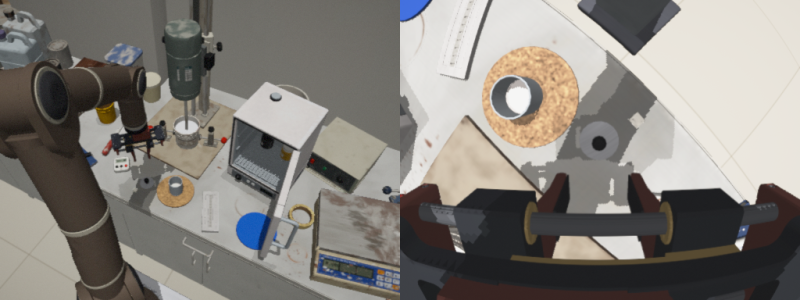

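The tin stands open on the mat (wrist view (515,97)), the lid lies knob up on the bench (600,142), the door is wide open, and the gauge and timer are untouched. Handing in.

```bash
python3 -c "
from workcell import job
print(job.sign_off())"
```

```text
the job is handed in; nothing more can be done
None
```

The job is handed in at 38.5 s: the oven door is wide open, the tin stands open on the cork mat, its lid lies knob up on the bench beside it, and I left the gauge block and timer where they were.

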